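# Unload lens cells from an indexing table with an ejector

## Task

Unload every lens cell from the indexing table into the tray: turn the table by its posts until a loaded seat clicks into the detent over the ejector, press the ejector lever right down so that the cell rises, then lift the cell out and set it down, lens up, in an empty compartment of the tray; do not drop it in from a height. Raise the lever again before you turn the table to the next cell, and never press it unless a seat is in the detent. At the end leave the lever up and the table in a detent, and leave the other things on the bench alone.

Things in the scene. Friction and masses are not known exactly. Their poses are not given: they have to be found in the camera images.
- indexer: fixed four-place indexing table: grey cast base, 190 x 190 x 42 mm, under a round aluminium disc 200 mm across (top 58 mm above the bench) that turns endlessly either way on a vertical axis. Four grey cups (seats) stand on the disc 90 degrees apart, with four upright posts between them. Origin: on the axis at bench level; z up; its own -y axis points over the ejector to the lever
- eject_station (a point): fixed point over the ejector pin, 62 mm from the axis, 58 mm above the bench; a seat is in its detent when its centre is here. A spring roller on the far side then drops between two dowels on the rim: it draws the disc in from within 5 degrees and takes about 8 N at a post to leave. Elsewhere the disc turns freely and stays where it is left; it starts between two detents
- seat_1 (a point): centre of the floor of one seat: a round cup on the disc, 62 mm from the axis, 38 mm across inside, 50 mm outside, 26 mm deep, its rim 84 mm above the bench, with a hole for the ejector pin in its floor
- seat_2 (a point): the same of another seat, 90 degrees round from its neighbours
- seat_3 (a point): the same of another seat, 90 degrees round from its neighbours
- seat_4 (a point): the same of another seat, 90 degrees round from its neighbours
- post_1 (a point): centre of the top of one of the four upright turning posts on the disc: steel, 14 mm thick, 84 mm from the axis, midway (45 degrees) between two neighbouring seats, standing 60 mm above the disc (top 118 mm above the bench). Take one loosely between the fingers from above and lead it round the axis. The other three stand likewise between the other seats
- lever (a joint): ejector lever, hinged at lever_pivot about the base's own x axis: 0 = up, pin withdrawn below the seats; 0.5 = fully down, pin and whatever sits on it raised 18 mm (the pin starts 1 mm below the cell and travels 38 mm per rad). Stiff: it takes about 4 N at the knob either way and stays where it is left
- lever_knob (a point): centre of the black ball knob, 24 mm in diameter, on the lever's outer end, 105 mm from the pivot; about 82 mm above the bench when up and 31 mm when fully down; free on all sides and on top
- lever_pivot (a point): fixed point on the lever's hinge axis, 106 mm from the disc's axis, 36 mm above the bench
- cell_a: brass lens cell: cylinder 36 mm across, 26 mm tall, 0.12 kg, lens on top; origin at the centre of its underside, z up. Starts in seat_1, flush with the cup's rim, so it cannot be gripped until the ejector raises it; then 18 mm stand above the rim, best gripped with the fingers on the line through the disc's axis, clear of the posts. May be absent (seat empty)
- cell_b: brass lens cell: cylinder 36 mm across, 26 mm tall, 0.12 kg, lens on top; origin at the centre of its underside, z up. Starts in seat_2, flush with the cup's rim, so it cannot be gripped until the ejector raises it; then 18 mm stand above the rim, best gripped with the fingers on the line through the disc's axis, clear of the posts. May be absent (seat empty)
- cell_c: brass lens cell: cylinder 36 mm across, 26 mm tall, 0.12 kg, lens on top; origin at the centre of its underside, z up. Starts in seat_3, flush with the cup's rim, so it cannot be gripped until the ejector raises it; then 18 mm stand above the rim, best gripped with the fingers on the line through the disc's axis, clear of the posts. May be absent (seat empty)
- cell_d: brass lens cell: cylinder 36 mm across, 26 mm tall, 0.12 kg, lens on top; origin at the centre of its underside, z up. Starts in seat_4, flush with the cup's rim, so it cannot be gripped until the ejector raises it; then 18 mm stand above the rim, best gripped with the fingers on the line through the disc's axis, clear of the posts. May be absent (seat empty)
- tray: loose shallow grey tray, 128 x 128 mm, 12 mm tall, 0.8 kg, with walls and a cross of dividers (4 mm thick, 11 mm tall) making 2 x 2 felt-lined compartments 58 mm square; origin under its centre; felt 4 mm above its underside
- tray_1 (a point): centre of one compartment of the tray, on the felt; 62 mm from its neighbours
- tray_2 (a point): centre of one compartment of the tray, on the felt; 62 mm from its neighbours
- tray_3 (a point): centre of one compartment of the tray, on the felt; 62 mm from its neighbours
- tray_4 (a point): centre of one compartment of the tray, on the felt; 62 mm from its neighbours
- instrument: bystander: olive surveying instrument on a brass foot, 185 mm tall, origin under its centre; leave it alone
- foot_pad: bystander: round steel levelling pad with a knob, 68 mm across, origin under its centre; leave it alone
- screwdriver: bystander: screwdriver with a black handle, 170 mm long, lying on the bench; leave it alone
- eyepiece: bystander: black eyepiece, 42 mm across, 70 mm tall, standing on the bench; leave it alone
Not all that is in view belongs to the job. What is shaped like the cell_d but red is not meant.

How it is judged:
By the outcome, as a careful person would: the job done as asked, in the order asked, and still so for the second after the job is handed in, with the robot touching nothing.
Of cell_a, cell_b, cell_c, cell_d only 2 to 3 are there at a start; the rules pass over those that are not, and their reading is None.
At some moment in a run one of tray may be knocked a few centimetres aside while the robot is not near it.
It also fails if it takes over 210 s, if anything falls off the work surface, if the arm or the gripper's body presses on something with over 40 N, if the wrist force passes 120 N, or if a joint passes its speed limit or range.

## Robot

A 7-joint arm with a two-finger parallel gripper is mounted at the origin on the work surface. World frame = base frame: x ahead of the robot, y to its left, z up, the work surface at z = 0. Lengths are in m, angles in rad, forces in N, time in s.
With the tool pointing down it reaches from about 0.4 to 0.875 m from the base axis. Payload 19.3 kg.
Tool frame: the origin (TCP) lies midway between the tips of the shut fingers; the grasp point (between the pads) lies 19 mm behind it; z points along the fingers, x is the direction in which the jaws open and shut, and the axes are right-handed (so a half turn about z gives the same grasp; the last joint's range is limited). The gripper opens to 85 mm and grips with 20 to 120 N. Pads are 22 mm wide; open, the fingers measure 114 mm over their backs; the gripper's body (76 mm by 85 mm) begins 54 mm behind the grasp point. The pads swing forward as they close: fully open they stand 13 mm farther back than shut.
Start: joints at [-1.377, 0.521, -0.036, 1.599, 0.021, 1.021, -0.113], TCP at [0.163, 0.603, 0.231] pointing down, gripper open.
Joint ranges: [-2.91, 2.91], [-0.3, 2.13], [-1.5, 1.42], [0.17, 2.43], [-1.26, 4.41], [0.16, 1.93], [-2.52, 2.52]. Speed limits (rad/s): [1.89, 1.89, 2.39, 2.39, 3.01, 3.01, 3.01].

## Interface

Orientations are given as a unit quaternion [w, x, y, z].
In Python, from rig import ctrl gives the robot as it stands.
- The arm moves only by the tool play_rows, never from a script. Its argument "rows" is a list of rows, each a list of 6 numbers: the shift along the tool's x, y, z in m, then the turn, a rotation vector about the tool's x, y, z in rad. A call has 1 to 20 rows; each row is the pose to reach, as a shift and turn from the pose commanded when the call began, along the tool's axes at that moment; what a row does not reach only later rows make up. A row lasts 1/8 s, in which the tool goes at most 62.5 mm and 10.7 degrees, less where a joint would pass 70% of its speed; a pose out of reach is approached as far as the arm can. A call with a gripper value outside its range is refused whole. "claw" is the finger opening in m, from 0 to 0.0854, set as the call begins (left out, the last holds). The fingers move at their own pace and stop on an object; "squeeze" is the grip in N (left out, the last holds). Time passes only in rows, so rows that repeat a pose let the fingers close. It gives the time, the measured TCP pose, the force and the opening at its end, in the units of the state.
- ctrl.sense(): the state, without advancing time (a new reading comes with each control period).
- ctrl.read_camera(name): name is "scene" or "top" or "wrist"; returns the picture (400x640x3 uint8, red, green, blue); there is no depth.
- ctrl.camera_params(name): a dict with "mtx" (3x3 intrinsics, pixels), "dist" ([k1, k2, p1, p2, k3] as OpenCV has them; the pictures are not rectified), "R" (3x3) and "t" (3): a world point X has camera coordinates R X + t. Camera axes: x right, y down, z forward; pixel columns grow to the right and rows downward; lengths in m; the calibration is good to about 2 mm. A picture is of the moment at which its call begins: read the wrist's pose just before it. camera_params takes no time and is no camera call; for the wrist camera it gives the pose at the moment of the call.
- ctrl.sign_off(): hands the job in, once; it reports no verdict.
The state is a dict: "clock": time; "joints": joint angles; "qvel": joint speeds; "joint_efforts": joint torques, N m; "position": TCP position; "tcp_rot": TCP orientation; "wrist_force": force on the tool from outside, world axes, zero at the start; "wrist_torque": the same for the moment, N m; "opening": opening from 0.0 (shut) to 1.0 (fully open).
Only numpy, scipy, OpenCV 4.12 (cv2) and the standard library are available. Lean on these libraries where they do the work, as an engineer would, in place of code of your own. Each camera call takes 0.05 s, during which the arm holds its last target.

## Working session

There is one attempt and no reset: what is moved stays moved. The work goes in short steps, Python scripts to look and compute and a tool call to move; the robot and the scene stay as the last step left them, time stands still between calls to the robot, and variables do not carry over. Pictures are saved under pics/ and viewed, and the job is handed in when it is done.

Besides the shell and the picture viewer there is one more tool, called after "Emit:" as name([rows], argument=value, ...), one row to a line, values as JSON. play_rows: Moves the arm, as the interface text tells. Its arguments: {"type":"object","properties":{"rows":{"type":"array"},"claw":{"type":"number"},"squeeze":{"type":"number"}},"required":["rows"]}

```bash
ls; mkdir -p pics; python3 - <<'E'
from rig import ctrl
import cv2
s=ctrl.sense()
print({k:(v if not hasattr(v,'round') else v) for k,v in s.items()})
for n in ['scene','top','wrist']:
    p=ctrl.camera_params(n); print(n,p)
    cv2.imwrite(f'pics/{n}0.png',ctrl.read_camera(n)[:,:,::-1])
E
```

```text
pics
{'clock': 0.0, 'joints': array([-1.37718652,  0.52202488, -0.03629255,  1.5999774 ,  0.02119146,
        1.02107955, -0.11280738]), 'qvel': array([ 1.78500353e-03, -1.20421895e-03, -2.11973230e-03,  1.39686671e-03,
       -1.04600957e-03,  1.27215655e-03, -8.43842479e-05]), 'joint_efforts': array([ 1.04521099e-03, -9.27092743e+01,  1.98041797e+00, -3.69925117e+01,
        1.79121463e-02,  8.28465389e-03, -2.36187952e-05]), 'position': array([0.16294372, 0.60305644, 0.2307303 ]), 'tcp_rot': array([ 3.69425345e-04,  7.93980740e-01,  6.07942662e-01, -4.10534233e-04]), 'wrist_force': array([-0.12253367, -0.22891352,  0.20599025]), 'wrist_torque': array([-0.0053264 ,  0.01413914, -0.00485375]), 'opening': 0.9994781496077995}
scene {'mtx': array([[404.9604592 ,   0.        , 317.34930453],
       [  0.        , 404.9604592 , 198.4444845 ],
       [  0.        ,   0.        ,   1.        ]]), 'dist': array([-0.08582982,  0.        ,  0.        ,  0.        ,  0.        ]), 'R': array([[-0.13834343,  0.99030195, -0.0127729 ],
       [ 0.75349558,  0.09687474, -0.65027663],
       [-0.64
[... 294 characters left out ...]
  ,  0.        ,  0.        ,  0.        ]), 'R': array([[ 0.01906657, -0.99979353, -0.00702521],
       [-0.99119417, -0.01798075, -0.13119001],
       [ 0.1310366 ,  0.00946469, -0.99133235]]), 't': array([0.06441822, 0.57193634, 0.88446722])}
wrist {'mtx': array([[339.22756145,   0.        , 319.09741048],
       [  0.        , 339.22756145, 203.20565239],
       [  0.        ,   0.        ,   1.        ]]), 'dist': array([-0.03055573,  0.        ,  0.        ,  0.        ,  0.        ]), 'R': array([[ 0.26124247,  0.96527245, -0.00121332],
       [ 0.92855533, -0.25096152,  0.27350193],
       [ 0.26369938, -0.07257695, -0.96187069]]), 't': array([-0.62387364, -0.03546597,  0.37924556])}
```

View pics/scene0.png

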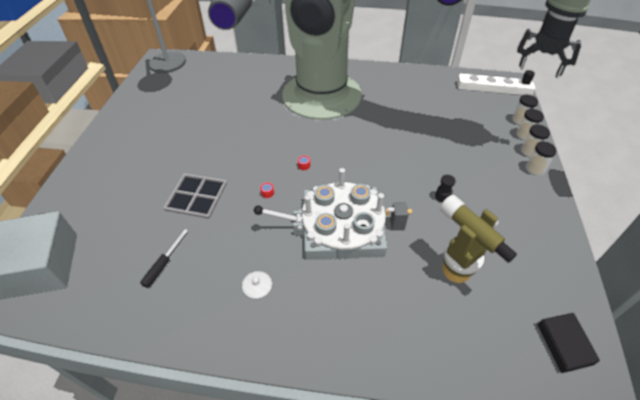

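View pics/top0.png

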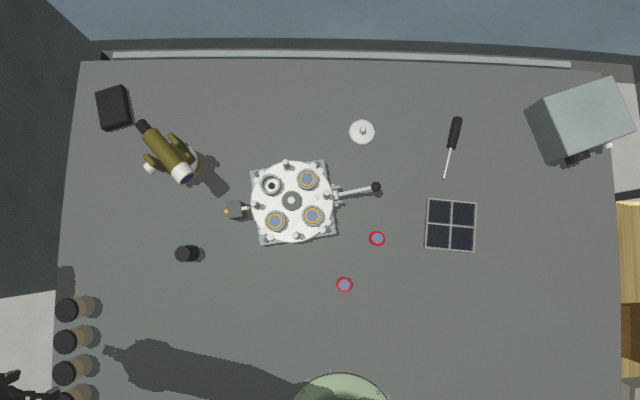

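View pics/wrist0.png

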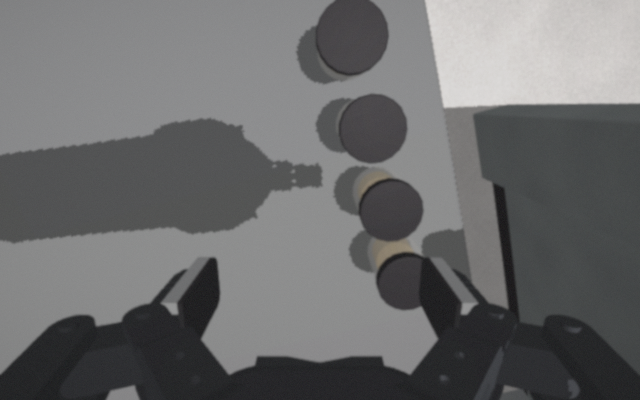

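The scene holds three brass cells, in the seats at top-view pixels (307,179), (312,215) and (275,221). The seat at (272,185) is empty. The red look-alikes on the bench at (377,238) and (344,285) are not meant. The tray is at (451,225), the lever knob at (376,187), with bystanders around. Next I'll enlarge and measure.

```bash
cat > h.py <<'E'
import numpy as np, cv2
from rig import ctrl
from scipy.spatial.transform import Rotation as Ro
def ray(P,uv):
    uv=np.array(uv,float).reshape(-1,1,2)
    n=cv2.undistortPoints(uv,P['mtx'],P['dist']).reshape(-1,2)
    d=np.c_[n,np.ones(len(n))]@P['R']; c=-P['R'].T@P['t']
    return c,d/np.linalg.norm(d,axis=1,keepdims=True)
def onz(P,uv,z):
    c,d=ray(P,uv); return c+d*((z-c[2])/d[:,2])[:,None]
def tri(obs):
    A=np.zeros((3,3));b=np.zeros(3)
    L=[]
    for P,uv in obs:
        c,d=ray(P,uv);d=d[0];M=np.eye(3)-np.outer(d,d);A+=M;b+=M@c;L.append((c,d))
    X=np.linalg.solve(A,b)
    return X,[np.linalg.norm(np.cross(X-c,d)) for c,d in L]
def proj(P,X):
    X=np.array(X,float).reshape(-1,3)
    return cv2.projectPoints(X,cv2.Rodrigues(P['R'])[0],P['t'],P['mtx'],P['dist'])[0].reshape(-1,2)
def pose():
    s=ctrl.sense(); q=s['tcp_rot']; return s['position'],Ro.from_quat([q[1],q[2],q[3],q[0]]),s
def crop(im,x0,y0,x1,y1,k,fn):
    cv2.imwrite(fn,cv2.resize(im[y0:y1,x0:x1],None,fx=k,fy=k,interpolation=cv2.INTER_CUBIC)[:,:,::-1])
def togo(target,yaw=None):
    """shift in tool axes to world target, and tool-z turn to bring the tool x along world yaw (mod pi)"""
    p,R,s=pose(); sh=R.inv().apply(np.array(target)-p)
    x=R.as_matrix()[:,0]; cur=np.arctan2(x[1],x[0])
    print('t',round(s['clock'],2),'shift',sh.round(4),'curyaw',cur.round(4),end=' ')
    if yaw is not None:
        d=(yaw-cur+np.pi/2)%np.pi-np.pi/2; print('turn z',round(-d,4),'or',round(-d+np.sign(d)*np.pi,4))
    print('j7',s['joints'].round(3))
E
python3 - <<'E'
from h import *
s=cv2.imread('pics/scene0.png')[:,:,::-1];t=cv2.imread('pics/top0.png')[:,:,::-1]
crop(t,230,145,390,255,5,'pics/t1.png')
crop(s,240,155,420,265,4,'pics/s1.png')
E
```

```text
(no output)
```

View pics/t1.png

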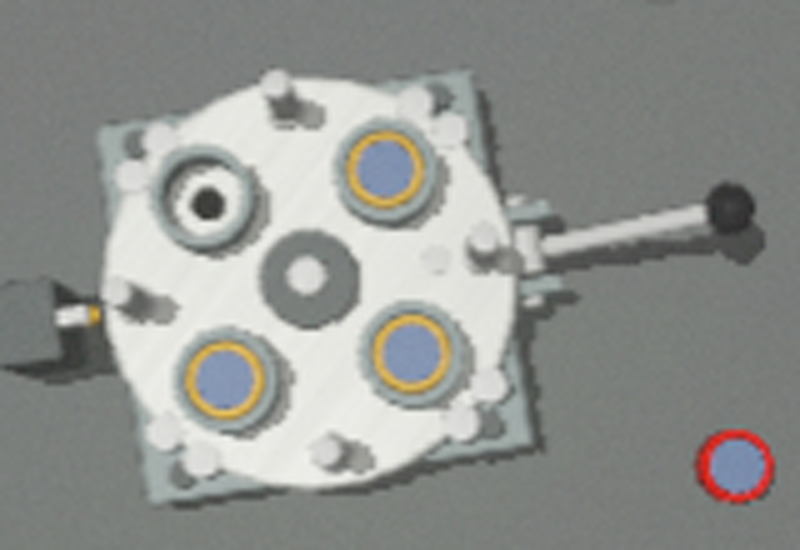

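View pics/s1.png

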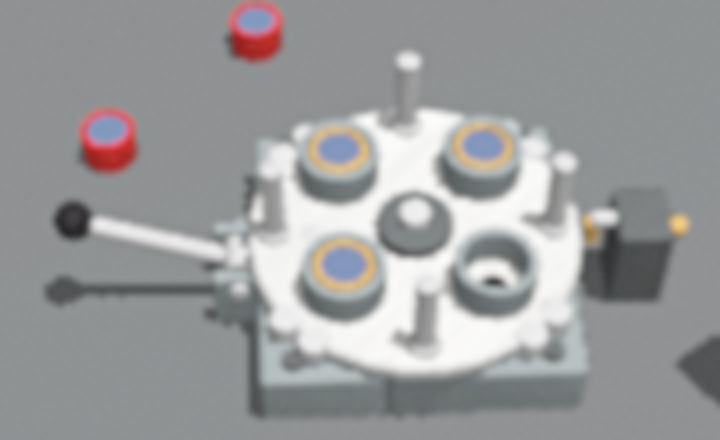

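The crops confirm three blue-lensed, brass-rimmed cells in the cups; the two red ones lie on the bench, outside the table. The empty cup is at crop (207,200) in the top view. The lever is up, with its knob at top crop (730,208) and scene crop (73,220).

```bash
python3 - <<'E'
from h import *
s=cv2.imread('pics/scene0.png');t=cv2.imread('pics/top0.png')
Ps,Pt=ctrl.camera_params('scene'),ctrl.camera_params('top')
def blobs(im,lo,hi,amin,roi,f=None):
    h=cv2.cvtColor(im,cv2.COLOR_BGR2HSV); m=cv2.inRange(h,lo,hi)
    n,_,st,c=cv2.connectedComponentsWithStats(m)
    return [(c[i].round(2),st[i,4],st[i,:4]) for i in range(1,n) if st[i,4]>=amin and roi[0]<c[i][0]<roi[2] and roi[1]<c[i][1]<roi[3]]
for nm,im,roi in (('s',s,(150,140,420,270)),('t',t,(230,140,500,300))):
    print(nm,'blue',[ (b[0],b[1]) for b in blobs(im,(105,60,90),(130,255,255),15,roi)])
    print(nm,'black',[ (b[0],b[1]) for b in blobs(im,(0,0,0),(180,255,45),30,roi)])
E
```

```text
s blue [(array([303.38, 159.57]), np.int32(21)), (array([266.24, 187.03]), np.int32(29)), (array([360.5, 191. ]), np.int32(36)), (array([324.32, 191.91]), np.int32(34)), (array([325.6 , 220.66]), np.int32(47))]
s black []
t blue [(array([306.72, 178.51]), np.int32(78)), (array([312.03, 215.44]), np.int32(77)), (array([274.51, 220.71]), np.int32(78)), (array([377.29, 237.64]), np.int32(75)), (array([343.85, 284.58]), np.int32(74))]
t black []
```

```bash
python3 - <<'E'
from h import *
Ps,Pt=ctrl.camera_params('scene'),ctrl.camera_params('top')
pt={'A':((306.72,178.51),(325.6,220.66)),'B':((312.03,215.44),(324.32,191.91)),'C':((274.51,220.71),(360.5,191.0)),
'r1':((377.29,237.64),(266.24,187.03)),'r2':((343.85,284.58),(303.38,159.57)),
'knob':((376.0,186.4),(258.2,210)),
'pLever':((230+484/5,145+236/5),(240+272/4,155+160/4)),
'pRob':((230+325/5,145+448/5),(240+407/4,155+61/4)),
'pFar':((230+117/5,145+291/5),(240+563/4,155+161/4)),
'pOut':((230+274/5,145+83/5),(240+428/4,155+282/4)),}
X={}
for k,(a,b) in pt.items():
    x,r=tri([(Pt,a),(Ps,b)]);X[k]=x;print(k,x.round(4),np.round(r,4))
ax=(X['A']+X['C'])/2;print('axis',ax)
for k in ['A','B','C','knob','pLever','pRob','pFar','pOut']:
    d=X[k]-ax;print(k,np.hypot(d[0],d[1]).round(4),np.degrees(np.arctan2(d[1],d[0])).round(2))
# lens at z=.084 in top only
for k in 'ABC': print(k,onz(Pt,pt[k][0],.084).round(4),onz(Ps,pt[k][1],.084).round(4))
for k in ['pLever','pRob','pFar','pOut']: print(k,onz(Pt,pt[k][0],.118).round(4),onz(Ps,pt[k][1],.118).round(4))
E
```

```text
A [0.6026 0.0914 0.0845] [0.0008 0.0008]
B [0.5159 0.0773 0.0842] [0.0007 0.0007]
C [0.5019 0.164  0.0845] [0.0007 0.0007]
r1 [ 0.4684 -0.0838  0.0272] [0.0008 0.0008]
r2 [ 0.3534 -0.0027  0.0277] [0.0009 0.0009]
knob [ 0.5876 -0.0717  0.0788] [0.0001 0.0001]
pLever [0.5653 0.0454 0.1244] [0. 0.]
pRob [0.47   0.1139 0.1174] [0.0006 0.0006]
pFar [0.5383 0.2101 0.117 ] [0.0001 0.0001]
pOut [0.6349 0.1416 0.1176] [0.0004 0.0004]
axis [0.55224913 0.12772227 0.08446546]
A 0.0621 -35.82
B 0.0622 -125.79
C 0.0621 144.18
knob 0.2025 -79.96
pLever 0.0833 -81.01
pRob 0.0834 -170.47
pFar 0.0836 99.59
pOut 0.0838 9.52
A [[0.6026 0.0922 0.084 ]] [[0.6023 0.0906 0.084 ]]
B [[0.5158 0.078  0.084 ]] [[0.5158 0.0765 0.084 ]]
C [[0.5019 0.1648 0.084 ]] [[0.5016 0.1633 0.084 ]]
pLever [[0.5662 0.0453 0.118 ]] [[0.5598 0.0444 0.118 ]]
pRob [[0.4699 0.1145 0.118 ]] [[0.4707 0.1134 0.118 ]]
pFar [[0.5382 0.2099 0.118 ]] [[0.5392 0.2102 0.118 ]]
pOut [[0.6348 0.1419 0.118 ]] [[0.6353 0.1412 0.118 ]]
```

```bash
python3 - <<'E'
from h import *
Ps,Pt=ctrl.camera_params('scene'),ctrl.camera_params('top')
print('instr foot scene',onz(Ps,(458,275),0),'top@.18',onz(Pt,[(185,178),(142,126)],.15), 'eyep',tri([(Pt,(181,253)),(Ps,(447,182))])[0])
print('tray corners top',onz(Pt,[(428,198),(476,200),(474.5,251),(425.5,249)],.012).round(4), 'c',onz(Pt,(451,225),.012))
print('base corners',onz(Pt,[(230+100/5,145+127/5),(230+470/5,145+72/5),(230+540/5,145+445/5),(230+150/5,145+503/5)],.042).round(4))
ax=np.array([.5522,.1277]);a=np.radians(9.4)
togo([*(ax+.084*np.array([np.cos(a),np.sin(a)])),.2],a+np.pi/2)
E
```

```text
instr foot scene [[0.65658334 0.40609261 0.        ]] top@.18 [[0.5876934  0.35862776 0.15      ]
 [0.7063062  0.46805273 0.15      ]] eyep [0.42150746 0.38533508 0.06232935]
tray corners top [[ 0.5708 -0.2154  0.012 ]
 [ 0.5678 -0.3407  0.012 ]
 [ 0.438  -0.3327  0.012 ]
 [ 0.4419 -0.2069  0.012 ]] c [[ 0.50288886 -0.27330203  0.012     ]]
base corners [[0.628  0.2348 0.042 ]
 [0.6589 0.0515 0.042 ]
 [0.4751 0.0148 0.042 ]
 [0.4434 0.203  0.042 ]]
t 0.15 shift [-0.3226  0.5762  0.0312] curyaw 1.307 turn z -0.4278 or 2.7137
j7 [-1.377  0.522 -0.036  1.6    0.021  1.021 -0.113]
```

Emit:
play_rows([
  [-0.03, 0.05, 0, 0, 0, -0.04],
  [-0.06, 0.1, 0, 0, 0, -0.08],
  [-0.09, 0.16, 0, 0, 0, -0.12],
  [-0.12, 0.21, 0, 0, 0, -0.16],
  [-0.15, 0.27, 0, 0, 0, -0.2],
  [-0.18, 0.32, 0, 0, 0, -0.24],
  [-0.21, 0.375, 0, 0, 0, -0.28],
  [-0.24, 0.43, 0, 0, 0, -0.32],
  [-0.27, 0.48, 0, 0, 0, -0.36],
  [-0.3, 0.535, 0.01, 0, 0, -0.4],
  [-0.3226, 0.5762, 0.031, 0, 0, -0.428],
  [-0.3226, 0.5762, 0.031, 0, 0, -0.428],
  [-0.3226, 0.5762, 0.031, 0, 0, -0.428],
  [-0.3226, 0.5762, 0.031, 0, 0, -0.428],
], claw=0.032, squeeze=20)

```text
clock: 1.9
position: [0.6347, 0.1429, 0.2008]
tcp_rot: [-0.0, 0.646, 0.763, 0.0]
wrist_force: [-0.3, 0.6, -0.1]
opening: 0.376
```

```bash
python3 - <<'E'
from h import *
a=np.radians(9.4);ax=np.array([.5522,.1277])
p,R,s=pose();P=ctrl.camera_params('wrist')
cv2.imwrite('pics/w1.png',ctrl.read_camera('wrist')[:,:,::-1])
print(p,R.as_matrix().round(3),s['opening'],s['wrist_force'])
togo([*(ax+.084*np.array([np.cos(a),np.sin(a)])),.095],a+np.pi/2)
for k,X in dict(A=(.6026,.0914,.084),B=(.5159,.0773,.084),C=(.5019,.164,.084),pOut=(.6349,.1416,.118)).items(): print(k,proj(P,X))
E
```

```text
[0.63471025 0.1428734  0.20079378] [[-0.165  0.986  0.   ]
 [ 0.986  0.165  0.001]
 [ 0.     0.    -1.   ]] 0.37601150515528453 [-0.31076348  0.58914255 -0.08585758]
t 1.95 shift [-0.0015  0.      0.1059] curyaw 1.7364 turn z 0.0016 or -3.14
j7 [-3.120e-01  5.930e-01  0.000e+00  1.559e+00 -1.000e-03  9.890e-01
  1.425e+00]
A [[259.95454775 147.03900039]]
B [[254.91380078  20.44455054]]
C [[381.02673036  21.117591  ]]
pOut [[317.90862622 210.56468849]]
```

View pics/w1.png

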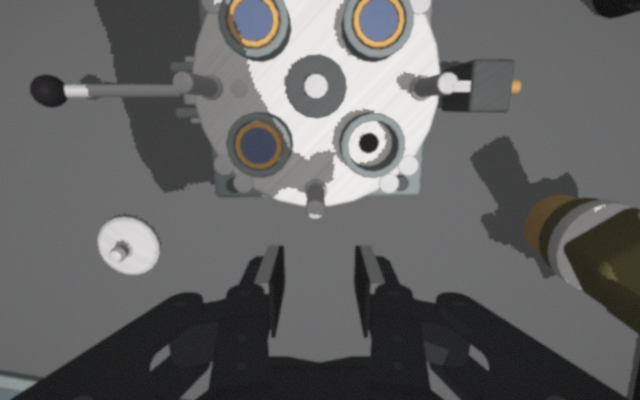

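The wrist view agrees with the triangulated points to about 2 px: the post top is at (316,210) and cell A at (259,145). Descending over the post.

Emit:
play_rows([
  [-0.001, 0, 0.02, 0, 0, 0],
  [-0.001, 0, 0.045, 0, 0, 0],
  [-0.001, 0, 0.07, 0, 0, 0],
  [-0.001, 0, 0.095, 0, 0, 0],
  [-0.001, 0, 0.106, 0, 0, 0],
  [-0.001, 0, 0.106, 0, 0, 0],
])

```text
clock: 2.7
position: [0.635, 0.1411, 0.0943]
tcp_rot: [-0.0, 0.647, 0.763, -0.0]
wrist_force: [0.4, 0.5, 1.0]
opening: 0.375
```

```bash
python3 - <<'E'
from h import *
p,R,s=pose();print(p,s['wrist_force'],s['opening'])
ax=np.array([.5522,.1277,p[2]])
c=R.inv().apply(ax-p);print(c)   # axis in tool frame
n=12
for i in range(1,n+1):
    th=np.radians(46.5*i/n)  # about tool +z = world cw
    sh=c+Ro.from_rotvec([0,0,th]).apply(-c)
    print([*sh.round(4)[:2],round(th,3)])
E
```

```text
[0.6350248  0.14105477 0.09428217] [0.35711885 0.51900946 1.04152877] 0.3753306727937645
[ 4.04983818e-04 -8.38935691e-02  4.46132441e-05]
[np.float64(-0.0057), np.float64(-0.0002), np.float64(0.068)]
[np.float64(-0.0113), np.float64(-0.0008), np.float64(0.135)]
[np.float64(-0.0169), np.float64(-0.0018), np.float64(0.203)]
[np.float64(-0.0224), np.float64(-0.0032), np.float64(0.271)]
[np.float64(-0.0278), np.float64(-0.0049), np.float64(0.338)]
[np.float64(-0.0331), np.float64(-0.007), np.float64(0.406)]
[np.float64(-0.0382), np.float64(-0.0094), np.float64(0.473)]
[np.float64(-0.0432), np.float64(-0.0122), np.float64(0.541)]
[np.float64(-0.0479), np.float64(-0.0153), np.float64(0.609)]
[np.float64(-0.0524), np.float64(-0.0187), np.float64(0.676)]
[np.float64(-0.0567), np.float64(-0.0224), np.float64(0.744)]
[np.float64(-0.0607), np.float64(-0.0264), np.float64(0.812)]
```

Close loosely to 20 mm while starting, then lead it round.

Emit:
play_rows([
  [0, 0, 0, 0, 0, 0],
  [0, 0, 0, 0, 0, 0],
  [-0.0057, -0.0002, 0, 0, 0, 0.068],
  [-0.0113, -0.0008, 0, 0, 0, 0.135],
  [-0.0169, -0.0018, 0, 0, 0, 0.203],
  [-0.0224, -0.0032, 0, 0, 0, 0.271],
  [-0.0278, -0.0049, 0, 0, 0, 0.338],
  [-0.0331, -0.007, 0, 0, 0, 0.406],
  [-0.0382, -0.0094, 0, 0, 0, 0.473],
  [-0.0432, -0.0122, 0, 0, 0, 0.541],
  [-0.0479, -0.0153, 0, 0, 0, 0.609],
  [-0.0524, -0.0187, 0, 0, 0, 0.676],
  [-0.0567, -0.0224, 0, 0, 0, 0.744],
  [-0.0607, -0.0264, 0, 0, 0, 0.812],
  [-0.0607, -0.0264, 0, 0, 0, 0.812],
  [-0.0607, -0.0264, 0, 0, 0, 0.812],
], claw=0.018)

```text
clock: 4.7
position: [0.6193, 0.0767, 0.0946]
tcp_rot: [0.0, 0.895, 0.446, 0.0]
wrist_force: [0.2, 0.1, 0.1]
opening: 0.21
```

```bash
python3 - <<'E'
from h import *
p,R,s=pose();print(p,s['wrist_force'],s['opening'])
t=ctrl.read_camera('top');crop(t,230,145,390,255,5,'pics/t2.png')
s=ctrl.read_camera('scene');crop(s,240,155,420,265,4,'pics/s2.png')
E
```

```text
[0.61932355 0.07667005 0.0945745 ] [0.23813157 0.10916696 0.14107781] 0.20966977467080136
```

View pics/s2.png

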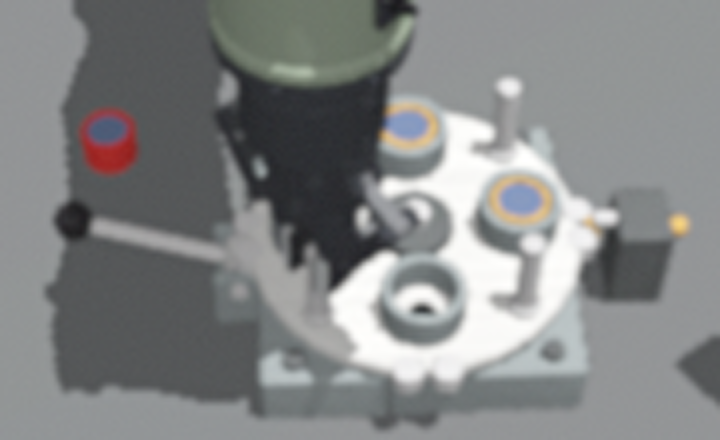

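The scene crop shows cell A's seat turned towards the lever, under the gripper, with the roller at (595,225) between two dowels. Raise and verify clear of the gripper.

Emit:
play_rows([
  [0, 0, -0.015, 0, 0, 0],
  [0, 0, -0.04, 0, 0, 0],
  [0, 0, -0.075, 0, 0, 0],
  [0, 0, -0.11, 0, 0, 0],
  [0, 0, -0.12, 0, 0, 0],
], claw=0.032)

```text
clock: 5.42
position: [0.62, 0.0764, 0.2175]
tcp_rot: [0.0, 0.895, 0.445, 0.002]
wrist_force: [-0.4, 0.2, -0.6]
opening: 0.382
```

```bash
python3 - <<'E'
from h import *
d=np.radians(-80);L=np.array([np.cos(d),np.sin(d)])
k=np.array([.5522,.1277])+.2014*L
print(k)
togo([*k,.15],d+np.pi/2)
E
```

```text
[ 0.58717274 -0.07064028]
t 5.42 shift [-0.1373  0.0624  0.0673] curyaw 0.923 turn z 0.7485 or -2.3931
j7 [-0.385  0.546  0.25   1.629 -0.155  0.982  0.839]
```

Emit:
play_rows([
  [-0.025, 0.011, 0, 0, 0, 0.14],
  [-0.05, 0.022, 0, 0, 0, 0.28],
  [-0.075, 0.034, 0, 0, 0, 0.42],
  [-0.1, 0.045, 0, 0, 0, 0.56],
  [-0.12, 0.055, 0.01, 0, 0, 0.68],
  [-0.1373, 0.0624, 0.03, 0, 0, 0.7485],
  [-0.1373, 0.0624, 0.03, 0, 0, 0.7485],
  [-0.1373, 0.0624, 0.03, 0, 0, 0.7485],
], claw=0.045)

```text
clock: 6.42
position: [0.5864, -0.0699, 0.1848]
tcp_rot: [-0.0, 0.996, 0.088, 0.0]
wrist_force: [-0.0, 0.4, 0.7]
opening: 0.528
```

```bash
python3 - <<'E'
from h import *
p,R,s=pose();P=ctrl.camera_params('wrist')
w=ctrl.read_camera('wrist');cv2.imwrite('pics/w2.png',w[:,:,::-1])
t=ctrl.read_camera('top')
Pt=ctrl.camera_params('top');Ps=ctrl.camera_params('scene');sc=ctrl.read_camera('scene')
crop(t,230,145,390,255,5,'pics/t3.png');crop(sc,240,155,420,265,4,'pics/s3.png')
print(p,s['opening'])
for nm,im,PP in (('w',w,P),('t',t,Pt),('s',sc,Ps)):
    h=cv2.cvtColor(im,cv2.COLOR_RGB2HSV);m=cv2.inRange(h,(105,60,60),(130,255,255))
    n,_,st,c=cv2.connectedComponentsWithStats(m)
    for i in range(1,n):
        if st[i,4]>=15:
            X=onz(PP,c[i],.084)[0];
            d=X[:2]-[.5522,.1277]
            if np.hypot(*d)<.1: print(nm,c[i].round(1),st[i,4],X.round(4),np.hypot(*d).round(4),np.degrees(np.arctan2(d[1],d[0])).round(1))
E
```

```text
[ 0.58641686 -0.06989462  0.18484608] 0.5283335069007906
w [320.1   8.1] 613 [0.5639 0.0591 0.084 ] 0.0696 -80.3
t [317.1 195.2] 75 [0.5633 0.067  0.084 ] 0.0617 -79.6
t [264.5 203.5] 77 [0.5417 0.1895 0.084 ] 0.0627 99.6
t [294.7 225.6] 79 [0.4914 0.1175 0.084 ] 0.0616 -170.5
s [341.6 185.9] 35 [0.491  0.1161 0.084 ] 0.0623 -169.2
s [369.6 204.4] 42 [0.5412 0.1877 0.084 ] 0.061 100.4
s [317.1 206.3] 43 [0.5629 0.0655 0.084 ] 0.0631 -80.2
```

View pics/w2.png

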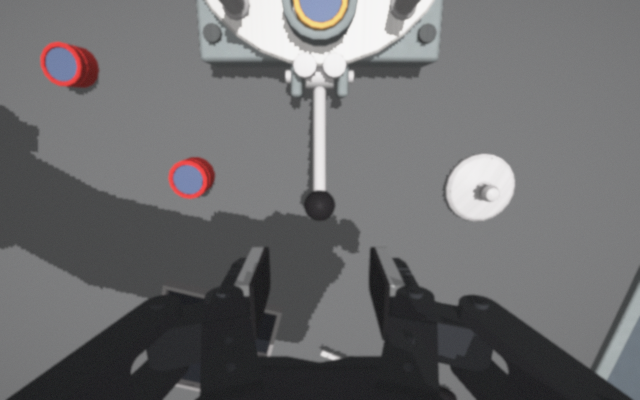

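View pics/t3.png

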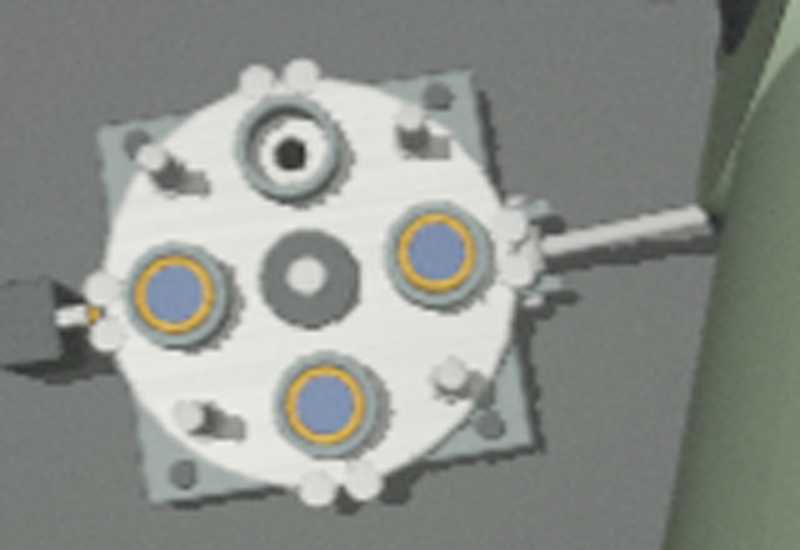

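The top view shows a seat in the detent: the roller at (93,312) sits between two dowels, and cell A at (437,250) lies in line with the lever. The wrist view shows the knob at (319,205), centred between the fingers.

```bash
python3 - <<'E'
from h import *
P=ctrl.camera_params('wrist');Pt=ctrl.camera_params('top');Ps=ctrl.camera_params('scene')
print(onz(P,(319.5,205),.08), tri([(P,(319.5,205)),(Pt,(376,186.4)),(Ps,(258.2,210))]))
ax=np.array([.5522,.1277]);d=np.radians(-80.1);L=np.array([np.cos(d),np.sin(d)])
k=ax+.2015*L; print(k); togo([*k,.070],d+np.pi/2)
import math
for th in np.linspace(0,.5,11):
    a0=math.asin(46/105)
    print(round(th,2),'out',round(105*(math.cos(a0-th)-math.cos(a0)),1),'down',round(105*(math.sin(a0)-math.sin(a0-th)),1))
E
```

```text
[[ 0.58715935 -0.07282797  0.08      ]] (array([ 0.58741784, -0.07214815,  0.0789032 ]), [np.float64(0.000977562616682612), np.float64(0.00043711025075242294), np.float64(0.0005564936600494915)])
[ 0.58684371 -0.07079953]
t 6.58 shift [1.000e-04 1.000e-03 1.149e-01] curyaw 0.1762 turn z 0.0034 or -3.1382
j7 [-0.284  0.56   0.439  1.758 -0.296  0.889  0.461]
0.0 out 0.0 down 0.0
0.05 out 2.2 down 4.8
0.1 out 4.1 down 9.7
0.15 out 5.8 down 14.6
0.2 out 7.3 down 19.7
0.25 out 8.4 down 24.8
0.3 out 9.4 down 29.9
0.35 out 10.1 down 35.2
0.4 out 10.5 down 40.4
0.45 out 10.6 down 45.6
0.5 out 10.5 down 50.9
```

Emit:
play_rows([
  [0, 0.002, 0.03, 0, 0, 0],
  [0, 0.002, 0.06, 0, 0, 0],
  [0, 0.002, 0.09, 0, 0, 0],
  [0, 0.002, 0.115, 0, 0, 0],
  [0, 0.002, 0.12, 0, 0, 0],
  [0, 0.002, 0.12, 0, 0, 0],
])

```text
clock: 7.32
position: [0.5868, -0.0725, 0.0649]
tcp_rot: [0.0, 0.996, 0.087, 0.0]
wrist_force: [0.0, -0.6, -0.9]
opening: 0.527
```

Emit:
play_rows([
  [0, 0, 0, 0, 0, 0],
  [0, 0, 0, 0, 0, 0],
  [0, 0, 0, 0, 0, 0],
  [0, 0, 0, 0, 0, 0],
  [0.0, 0.0022, 0.0048, 0, 0, 0],
  [0, 0.0041, 0.0097, 0, 0, 0],
  [0, 0.0058, 0.0146, 0, 0, 0],
  [0, 0.0073, 0.0197, 0, 0, 0],
  [0, 0.0084, 0.0248, 0, 0, 0],
  [0, 0.0094, 0.0299, 0, 0, 0],
  [0, 0.0101, 0.0352, 0, 0, 0],
  [0, 0.0105, 0.0404, 0, 0, 0],
  [0, 0.0106, 0.0456, 0, 0, 0],
  [0, 0.0105, 0.0509, 0, 0, 0],
  [0, 0.0105, 0.053, 0, 0, 0],
  [0, 0.0105, 0.053, 0, 0, 0],
], claw=0.015, squeeze=30)

```text
clock: 9.32
position: [0.5889, -0.0835, 0.0117]
tcp_rot: [0.0, 0.996, 0.087, 0.001]
wrist_force: [4.4, -2.4, 12.1]
opening: 0.256
```

```bash
python3 - <<'E'
from h import *
p,R,s=pose();print(p,s['wrist_force'],s['opening'],s['clock'])
w=ctrl.read_camera('wrist');cv2.imwrite('pics/w3.png',w[:,:,::-1])
sc=ctrl.read_camera('scene');crop(sc,240,155,420,265,4,'pics/s4.png')
E
```

```text
[ 0.58887531 -0.08347068  0.01166298] [ 4.43408828 -2.40705018 12.12617975] 0.25632279376012584 9.325
```

View pics/s4.png

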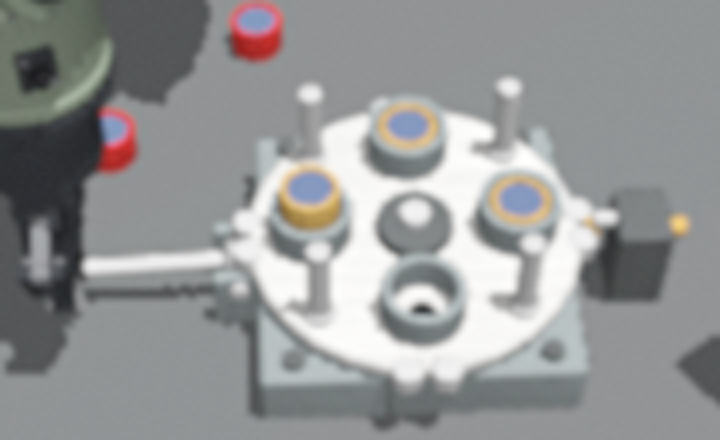

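View pics/w3.png

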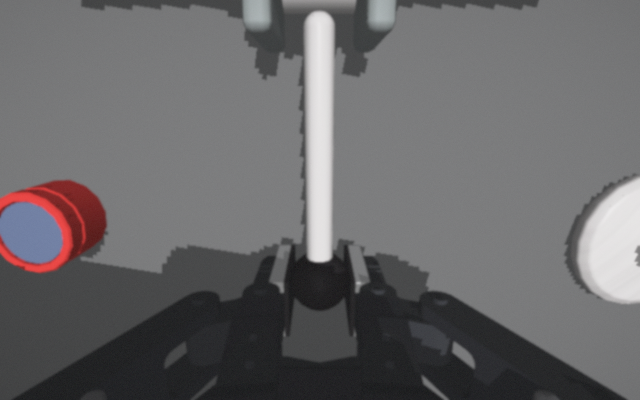

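The lever is down: the scene crop shows it level, and cell A stands proud of its cup at (310,195). The upward reaction was 12 N at the stop. Release and rise.

Emit:
play_rows([
  [0, 0, -0.002, 0, 0, 0],
  [0, 0, -0.002, 0, 0, 0],
  [0, 0, -0.002, 0, 0, 0],
  [0, 0, -0.002, 0, 0, 0],
  [0, 0, -0.03, 0, 0, 0],
  [0, 0, -0.07, 0, 0, 0],
  [0, 0, -0.12, 0, 0, 0],
  [0, 0, -0.17, 0, 0, 0],
  [0, 0, -0.17, 0, 0, 0],
], claw=0.045)

```text
clock: 10.55
position: [0.5898, -0.0832, 0.1848]
tcp_rot: [0.0, 0.996, 0.087, 0.003]
wrist_force: [0.2, 0.4, -0.6]
opening: 0.528
```

```bash
python3 - <<'E'
from h import *
p,R,s=pose();P=ctrl.camera_params('wrist');Pt=ctrl.camera_params('top');Ps=ctrl.camera_params('scene')
w=ctrl.read_camera('wrist');cv2.imwrite('pics/w4.png',w[:,:,::-1]);t=ctrl.read_camera('top');sc=ctrl.read_camera('scene')
crop(t,230,145,390,255,5,'pics/t5.png')
o=[]
for nm,im,PP in (('t',t,Pt),('s',sc,Ps),('w',w,P)):
    h=cv2.cvtColor(im,cv2.COLOR_RGB2HSV);m=cv2.inRange(h,(105,60,60),(130,255,255))
    n,_,st,c=cv2.connectedComponentsWithStats(m)
    for i in range(1,n):
        if st[i,4]>=15:
            X=onz(PP,c[i],.1015)[0]
            if np.hypot(*(X[:2]-[.563,.066]))<.02: print(nm,c[i].round(1),st[i,4],X.round(4)); o.append((PP,c[i]))
print(tri(o))
togo([.563,.0665,.19],np.radians(-80))
E
```

```text
t [317.2 194.1] 83 [0.5637 0.0668 0.1015]
s [316.9 201.5] 43 [0.5629 0.0652 0.1015]
(array([0.56367991, 0.06610861, 0.10258786]), [np.float64(0.0007246978509672015), np.float64(0.0007246978509671773)])
t 10.7 shift [ 0.0015 -0.1513 -0.0092] curyaw 0.1747 turn z -1.5707 or 1.5709
j7 [-0.261  0.571  0.44   1.752 -0.302  0.887  0.485]
```

View pics/w4.png

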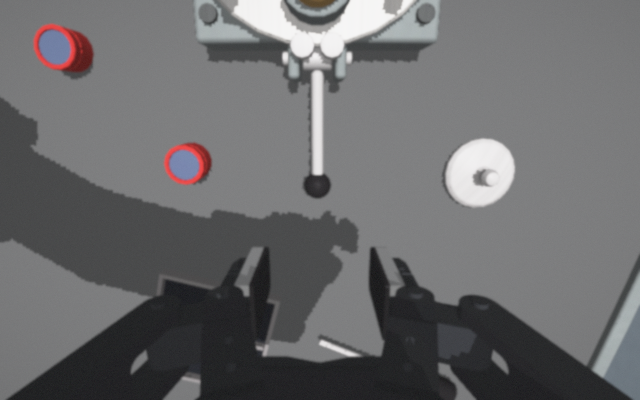

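The wrist view shows the lever staying down with its knob at (317,185), and cell A's top stands at 102 mm. Moving above the cell, and checking the hub height for finger clearance.

Emit:
play_rows([
  [0, -0.013, 0, 0, 0, 0.13],
  [0, -0.025, 0, 0, 0, 0.26],
  [0, -0.038, 0, 0, 0, 0.39],
  [0, -0.05, 0, 0, 0, 0.53],
  [0, -0.063, 0, 0, 0, 0.66],
  [0, -0.076, 0, 0, 0, 0.79],
  [0, -0.088, 0, 0, 0, 0.92],
  [0.001, -0.1, 0, 0, 0, 1.05],
  [0.001, -0.113, 0, 0, 0, 1.18],
  [0.001, -0.126, 0, 0, 0, 1.31],
  [0.002, -0.139, 0, 0, 0, 1.44],
  [0.002, -0.1513, 0, 0, 0, 1.571],
  [0.002, -0.1513, 0, 0, 0, 1.571],
  [0.002, -0.1513, 0, 0, 0, 1.571],
], claw=0.058)

```text
clock: 12.45
position: [0.5637, 0.0657, 0.1808]
tcp_rot: [0.001, 0.767, -0.642, -0.0]
wrist_force: [-0.5, -0.3, -0.8]
opening: 0.678
```

```bash
python3 - <<'E'
from h import *
Pt=ctrl.camera_params('top');Ps=ctrl.camera_params('scene')
print('hub',tri([(Pt,(230+305/5,145+275/5)),(Ps,(240+415/4,155+210/4))]))
p,R,s=pose();w=ctrl.read_camera('wrist');cv2.imwrite('pics/w5.png',w[:,:,::-1])
print(p)
togo([.5636,.0663,.084],np.radians(-80))
E
```

```text
hub (array([0.55193854, 0.12798386, 0.07622562]), [np.float64(0.00036130640199262185), np.float64(0.00036130640199264)])
[0.56372999 0.06572768 0.18079691]
t 12.5 shift [-0.0008  0.      0.097 ] curyaw -1.3948 turn z 0.0015 or -3.1401
j7 [-0.8    0.667  0.882  1.833 -0.628  0.948 -1.033]
```

View pics/w5.png

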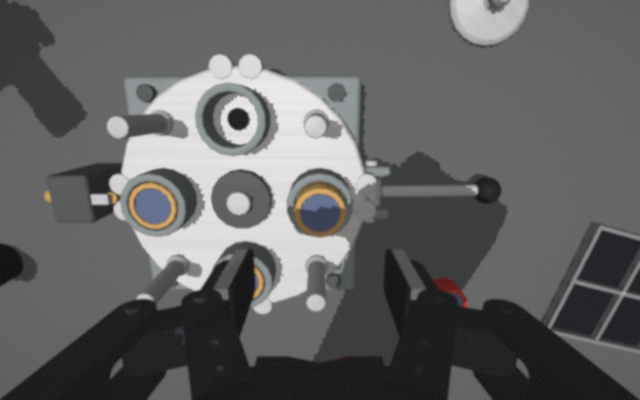

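Cell A at (320,208) is centred between the open fingers, and the axis hub triangulates to (0.552,0.128,0.076). Descend and grip.

Emit:
play_rows([
  [-0.0008, 0, 0.025, 0, 0, 0],
  [-0.0008, 0, 0.05, 0, 0, 0],
  [-0.0008, 0, 0.075, 0, 0, 0],
  [-0.0008, 0, 0.092, 0, 0, 0],
  [-0.0008, 0, 0.097, 0, 0, 0],
  [-0.0008, 0, 0.097, 0, 0, 0],
])

```text
clock: 13.25
position: [0.564, 0.0669, 0.0846]
tcp_rot: [-0.0, 0.766, -0.643, 0.0]
wrist_force: [-0.0, -0.6, 0.6]
opening: 0.681
```

Emit:
play_rows([
  [0, 0, 0, 0, 0, 0],
  [0, 0, 0, 0, 0, 0],
  [0, 0, 0, 0, 0, 0],
  [0, 0, 0, 0, 0, 0],
  [0, 0, 0, 0, 0, 0],
], claw=0.025, squeeze=35)

```text
clock: 13.88
position: [0.5643, 0.0667, 0.0851]
tcp_rot: [-0.0, 0.766, -0.643, 0.001]
wrist_force: [-0.9, -2.0, 6.0]
opening: 0.403
```

```bash
python3 - <<'E'
from h import *
p,R,s=pose();print(p,s['wrist_force'],s['opening'])
w=ctrl.read_camera('wrist');cv2.imwrite('pics/w6.png',w[:,:,::-1])
t=ctrl.read_camera('top');crop(t,400,180,500,270,6,'pics/tray1.png')
E
```

```text
[0.56429276 0.06673856 0.08514575] [-0.85751571 -2.00906455  6.02643752] 0.4026640687126067
```

View pics/w6.png

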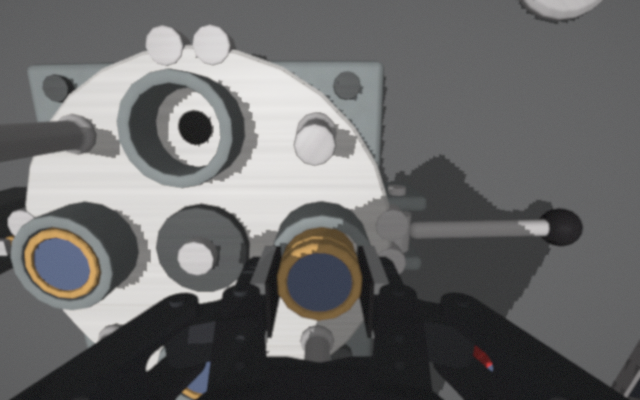

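View pics/tray1.png

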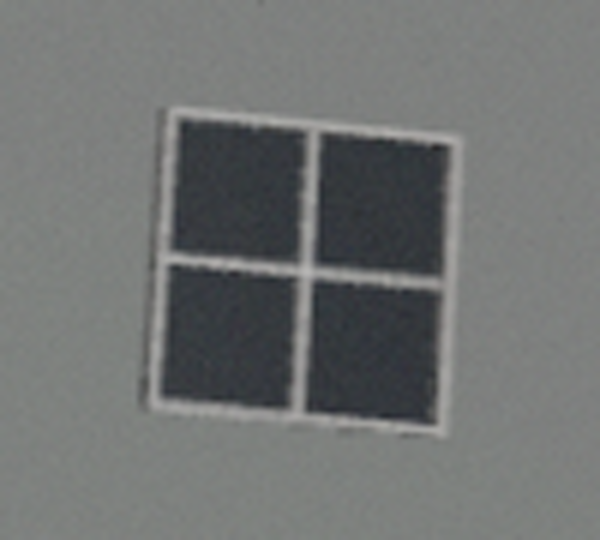

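Cell A is held between the pads at (320,280), opening 0.40 ≈ 34–36 mm. The tray's four compartments are all empty. Lift, and measure the compartments.

Emit:
play_rows([
  [0, 0, -0.01, 0, 0, 0],
  [0, 0, -0.03, 0, 0, 0],
  [0, 0, -0.06, 0, 0, 0],
  [0, 0, -0.09, 0, 0, 0],
  [0, 0, -0.1, 0, 0, 0],
  [0, 0, -0.1, 0, 0, 0],
])

```text
clock: 14.72
position: [0.5639, 0.0676, 0.185]
tcp_rot: [-0.001, 0.766, -0.643, 0.0]
wrist_force: [-0.5, -0.3, -1.6]
opening: 0.404
```

```bash
cat >> h.py <<'E'
def tray(im,P,roi,z=.010):
    """compartment centroids of dark felt (at about wall/felt mean height) """
    x0,y0,x1,y1=roi
    g=cv2.cvtColor(im,cv2.COLOR_RGB2GRAY)[y0:y1,x0:x1]
    b=cv2.resize(g,None,fx=4,fy=4,interpolation=cv2.INTER_CUBIC)
    m=cv2.inRange(b,0,75)
    n,_,st,c=cv2.connectedComponentsWithStats(m)
    out=[((c[i]+.5)/4-.5+[x0,y0],st[i,4]/16) for i in range(1,n) if 200<st[i,4]/16<900 or (st[i,4]/16>60 and z<0)]
    return out
E
python3 - <<'E'
from h import *
p,R,s=pose();print(p,s['wrist_force'],s['opening'],s['clock'])
Pt=ctrl.camera_params('top');Ps=ctrl.camera_params('scene')
t=ctrl.read_camera('top');sc=ctrl.read_camera('scene')
g=cv2.cvtColor(t,cv2.COLOR_RGB2GRAY);print(g[225,420],g[212,440],g[212,451])
for c,a in tray(t,Pt,(405,180,500,270)): print(c.round(2),a,onz(Pt,c,.006).round(4))
crop(sc,150,160,240,230,8,'pics/strk.png')
E
```

```text
[0.56394884 0.06756813 0.18495387] [-0.45803846 -0.33245809 -1.64274411] 0.4044135468696707 14.725
128 59 155
[439.25 211.4 ] 435.125 [[ 0.5375 -0.2457  0.006 ]]
[463.   213.66] 439.625 [[ 0.5327 -0.3077  0.006 ]]
[437.74 235.72] 443.5 [[ 0.4756 -0.2405  0.006 ]]
[461.68 238.18] 445.25 [[ 0.4701 -0.3025  0.006 ]]
```

View pics/strk.png

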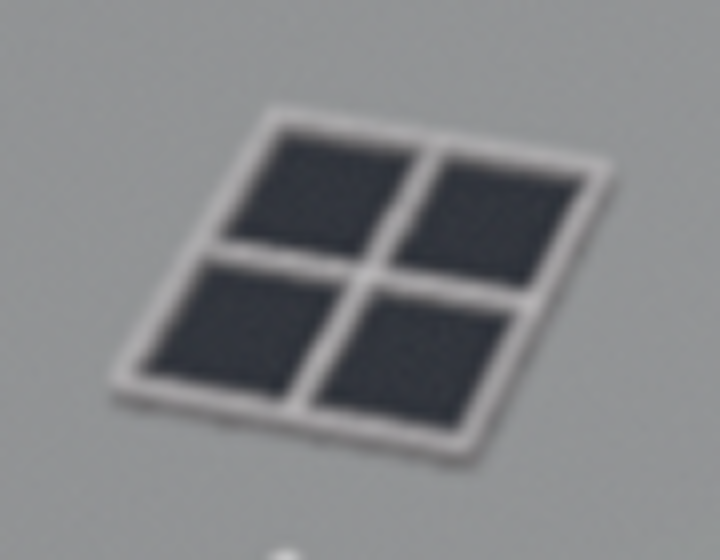

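```bash
python3 - <<'E'
from h import *
Pt=ctrl.camera_params('top');Ps=ctrl.camera_params('scene')
t=ctrl.read_camera('top');sc=ctrl.read_camera('scene')
print('cross',tri([(Pt,(450.8,224.8)),(Ps,(195.8,193.8))]))
S=[c for c,a in tray(sc,Ps,(150,165,240,225))]
for c,a in tray(t,Pt,(405,180,500,270)):
    X=onz(Pt,c,.006)[0]; b=min(S,key=lambda q:np.linalg.norm(onz(Ps,q,.006)[0]-X)); print(c.round(1),b.round(1),[v if isinstance(v,list) else v.round(4) for v in tri([(Pt,c),(Ps,b)])])
togo([.534,-.308,.18],np.radians(-94.4))
E
```

```text
cross (array([ 0.50338061, -0.2727288 ,  0.01241439]), [np.float64(7.844355062149838e-05), np.float64(7.844355062152692e-05)])
[439.3 211.4] [201.3 204.6] [array([ 0.5372, -0.245 ,  0.0113]), [np.float64(0.0009896090421708363), np.float64(0.0009896090421707947)]]
[463.  213.7] [180.1 200.8] [array([ 0.5323, -0.3061,  0.0119]), [np.float64(0.0007730231788554566), np.float64(0.0007730231788555296)]]
[437.8 235.7] [210.3 187.6] [array([ 0.4756, -0.24  ,  0.0111]), [np.float64(0.0010207768889694256), np.float64(0.0010207768889694275)]]
[461.7 238.2] [189.6 184.2] [array([ 0.4701, -0.3018,  0.0106]), [np.float64(0.0009818498934863597), np.float64(0.0009818498934864575)]]
t 14.93 shift [0.3644 0.094  0.0037] curyaw -1.3966 turn z 0.251 or -2.8906
j7 [-0.805  0.664  0.886  1.831 -0.625  0.954 -1.039]
```

Tray crossing is at (0.503,-0.273,0.012), compartments 62 mm apart, tray turned to -94.4°. Cell A goes to the far compartment at (0.5325,-0.307).

Emit:
play_rows([
  [0.03, 0.008, 0, 0, 0, 0.02],
  [0.07, 0.018, 0, 0, 0, 0.05],
  [0.11, 0.028, 0, 0, 0, 0.08],
  [0.15, 0.039, 0, 0, 0, 0.11],
  [0.19, 0.049, 0, 0, 0, 0.14],
  [0.23, 0.06, 0, 0, 0, 0.17],
  [0.27, 0.07, 0, 0, 0, 0.2],
  [0.31, 0.08, 0, 0, 0, 0.23],
  [0.34, 0.09, 0, 0, 0, 0.25],
  [0.36, 0.095, 0, 0, 0, 0.251],
  [0.3635, 0.0955, 0.02, 0, 0, 0.251],
  [0.3635, 0.0955, 0.05, 0, 0, 0.251],
  [0.3635, 0.0955, 0.08, 0, 0, 0.251],
  [0.3635, 0.0955, 0.1, 0, 0, 0.251],
  [0.3635, 0.0955, 0.1, 0, 0, 0.251],
  [0.3635, 0.0955, 0.1, 0, 0, 0.251],
])

```text
clock: 16.92
position: [0.5331, -0.3076, 0.085]
tcp_rot: [0.0, -0.679, 0.734, -0.0]
wrist_force: [0.5, 0.3, -0.8]
opening: 0.405
```

```bash
python3 - <<'E'
from h import *
p,R,s=pose();print(p,s['wrist_force'],s['opening'])
w=ctrl.read_camera('wrist');cv2.imwrite('pics/w7.png',w[:,:,::-1])
togo([.5325,-.307,.0165],np.radians(-94.4))
E
```

```text
[ 0.53307059 -0.30755795  0.08496871] [ 0.45372857  0.29009954 -0.78290638] 0.40475284545605617
t 16.98 shift [-0.0006  0.0008  0.0687] curyaw -1.6474 turn z 0.0001 or -3.1414
j7 [-0.05   0.847  0.762  1.764 -0.76   0.85  -0.575]
```

View pics/w7.png

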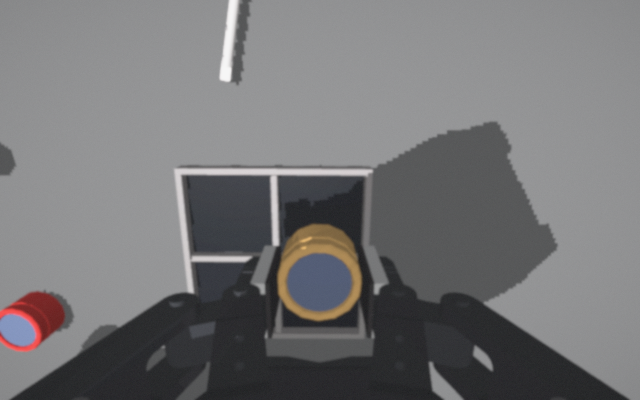

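Cell A (320,280) hangs in line with the right-hand column of compartments. Descend to just above the felt, then creep.

Emit:
play_rows([
  [-0.0005, 0.0008, 0.02, 0, 0, 0],
  [-0.0005, 0.0008, 0.04, 0, 0, 0],
  [-0.0005, 0.0008, 0.055, 0, 0, 0],
  [-0.0005, 0.0008, 0.063, 0, 0, 0],
  [-0.0005, 0.0008, 0.068, 0, 0, 0],
  [-0.0005, 0.0008, 0.07, 0, 0, 0],
  [-0.0005, 0.0008, 0.07, 0, 0, 0],
])

```text
clock: 17.85
position: [0.5321, -0.3069, 0.0145]
tcp_rot: [0.0, -0.679, 0.734, -0.0]
wrist_force: [-0.5, 0.2, -0.3]
opening: 0.409
```

Emit:
play_rows([
  [0, 0, 0.001, 0, 0, 0],
  [0, 0, 0.002, 0, 0, 0],
  [0, 0, 0.002, 0, 0, 0],
])

```text
clock: 18.23
position: [0.5322, -0.3069, 0.0133]
tcp_rot: [0.0, -0.679, 0.734, -0.0]
wrist_force: [-3.5, 4.1, 15.3]
opening: 0.401
```

Emit:
play_rows([
  [0, 0, -0.001, 0, 0, 0],
  [0, 0, -0.001, 0, 0, 0],
  [0, 0, -0.001, 0, 0, 0],
  [0, 0, -0.001, 0, 0, 0],
  [0, 0, -0.02, 0, 0, 0],
  [0, 0, -0.06, 0, 0, 0],
  [0, 0, -0.11, 0, 0, 0],
  [0, 0, -0.16, 0, 0, 0],
], claw=0.047)

```text
clock: 19.23
position: [0.5317, -0.307, 0.1751]
tcp_rot: [-0.0, -0.679, 0.734, -0.0]
wrist_force: [0.6, 0.6, 0.2]
opening: 0.548
```

```bash
python3 - <<'E'
from h import *
p,R,s=pose();print(p,s['wrist_force'],s['opening'])
w=ctrl.read_camera('wrist');cv2.imwrite('pics/w8.png',w[:,:,::-1])
d=np.radians(-80.1);L=np.array([np.cos(d),np.sin(d)])
k=np.array([.5522,.1277])+.2125*L
print(k);togo([*k,.1],d+np.pi/2)
E
```

```text
[ 0.53165898 -0.30695655  0.17509331] [0.5854991  0.63850357 0.16793165] 0.5483938885438404
[ 0.58873493 -0.08163573]
t 19.27 shift [-0.2311 -0.0372  0.0807] curyaw -1.6489 turn z 1.3199 or -1.8217
j7 [-0.111  0.736  0.872  1.709 -0.656  1.006 -0.651]
```

View pics/w8.png

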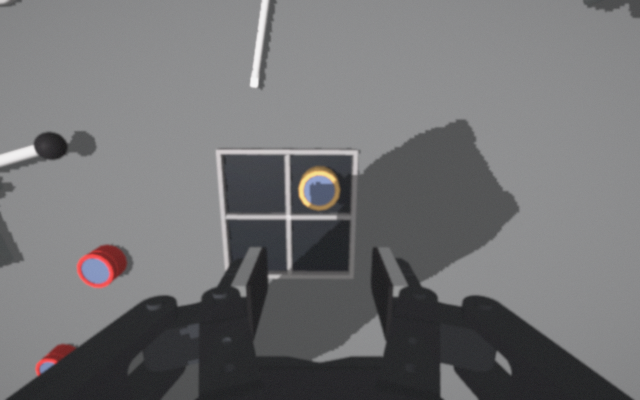

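Cell A sits lens up in its compartment at (319,189). Now back to the lowered knob.

Emit:
play_rows([
  [-0.016, -0.003, -0.003, 0, 0, -0.13],
  [-0.032, -0.005, -0.005, 0, 0, -0.26],
  [-0.048, -0.008, -0.005, 0, 0, -0.39],
  [-0.064, -0.01, -0.005, 0, 0, -0.52],
  [-0.08, -0.013, -0.005, 0, 0, -0.65],
  [-0.097, -0.016, 0, 0, 0, -0.78],
  [-0.114, -0.019, 0, 0, 0, -0.91],
  [-0.13, -0.021, 0, 0, 0, -1.04],
  [-0.147, -0.024, 0, 0, 0, -1.17],
  [-0.163, -0.027, 0, 0, 0, -1.3],
  [-0.18, -0.029, 0, 0, 0, -1.43],
  [-0.197, -0.032, 0.01, 0, 0, -1.56],
  [-0.214, -0.035, 0.02, 0, 0, -1.69],
  [-0.2295, -0.0372, 0.03, 0, 0, -1.822],
  [-0.2295, -0.0372, 0.06, 0, 0, -1.822],
  [-0.2295, -0.0372, 0.075, 0, 0, -1.822],
  [-0.2295, -0.0372, 0.075, 0, 0, -1.822],
])

```text
clock: 21.4
position: [0.5863, -0.0813, 0.0972]
tcp_rot: [0.0, 0.996, 0.087, -0.001]
wrist_force: [0.2, 0.3, 0.2]
opening: 0.552
```

```bash
python3 - <<'E'
from h import *
p,R,s=pose();print(p,s['wrist_force'],s['opening'])
P=ctrl.camera_params('wrist')
w=ctrl.read_camera('wrist');cv2.imwrite('pics/w9.png',w[:,:,::-1])
togo([.589,-.0835,.0148],np.radians(9.9)); print(proj(P,[.589,-.0835,.031]))
E
```

```text
[ 0.58627413 -0.08133715  0.09718591] [0.15311175 0.26290852 0.17504342] 0.5520876716799108
t 21.45 shift [0.0019 0.0024 0.0831] curyaw 0.1737 turn z 0.0009 or -3.1407
j7 [-0.202  0.673  0.351  1.808 -0.331  0.718  0.503]
[[323.26237998 220.89081861]]
```

View pics/w9.png

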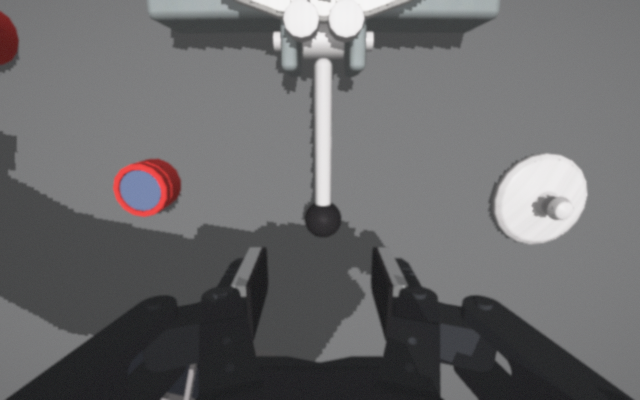

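Knob at (323,220) matches the prediction. Descend, grip and raise along the arc.

Emit:
play_rows([
  [0.002, 0.0024, 0.025, 0, 0, 0],
  [0.002, 0.0024, 0.05, 0, 0, 0],
  [0.002, 0.0024, 0.075, 0, 0, 0],
  [0.002, 0.0024, 0.083, 0, 0, 0],
  [0.002, 0.0024, 0.083, 0, 0, 0],
  [0.002, 0.0024, 0.083, 0, 0, 0],
])

```text
clock: 22.2
position: [0.5897, -0.083, 0.0155]
tcp_rot: [0.0, 0.996, 0.087, 0.001]
wrist_force: [0.3, -0.8, 0.3]
opening: 0.55
```

Emit:
play_rows([
  [0, 0, 0, 0, 0, 0],
  [0, 0, 0, 0, 0, 0],
  [0, 0, 0, 0, 0, 0],
  [0, 0, 0, 0, 0, 0],
  [0, 0.0001, -0.0053, 0, 0, 0],
  [0, 0, -0.0105, 0, 0, 0],
  [0, -0.0004, -0.0157, 0, 0, 0],
  [0, -0.0011, -0.021, 0, 0, 0],
  [0, -0.0021, -0.0261, 0, 0, 0],
  [0, -0.0032, -0.0312, 0, 0, 0],
  [0, -0.0047, -0.0363, 0, 0, 0],
  [0, -0.0064, -0.0412, 0, 0, 0],
  [0, -0.0083, -0.0461, 0, 0, 0],
  [0, -0.0105, -0.0509, 0, 0, 0],
  [0, -0.0115, -0.053, 0, 0, 0],
  [0, -0.0115, -0.053, 0, 0, 0],
], claw=0.015, squeeze=30)

```text
clock: 24.2
position: [0.5869, -0.0714, 0.0677]
tcp_rot: [-0.0, 0.996, 0.087, -0.0]
wrist_force: [-6.6, 0.4, 1.3]
opening: 0.254
```

Emit:
play_rows([
  [0, 0, 0.001, 0, 0, 0],
  [0, 0, 0.001, 0, 0, 0],
  [0, 0, 0.001, 0, 0, 0],
  [0, 0, 0.001, 0, 0, 0],
  [0, 0, -0.03, 0, 0, 0],
  [0, 0, -0.07, 0, 0, 0],
  [0, 0, -0.11, 0, 0, 0],
  [0, 0, -0.12, 0, 0, 0],
], claw=0.045)

```text
clock: 25.2
position: [0.5881, -0.0717, 0.1897]
tcp_rot: [0.0, 0.996, 0.087, 0.002]
wrist_force: [-0.4, 0.2, -0.2]
opening: 0.528
```

```bash
python3 - <<'E'
from h import *
p,R,s=pose();print(p,s['wrist_force'],s['opening'])
P=ctrl.camera_params('wrist')
w=ctrl.read_camera('wrist');cv2.imwrite('pics/w10.png',w[:,:,::-1])
print(proj(P,[[.5872,-.072,.08],[.589,-.0835,.031]]))
sc=ctrl.read_camera('scene');crop(sc,240,155,420,265,4,'pics/s10.png')
E
```

```text
[ 0.58807134 -0.07168203  0.18968585] [-0.36274593  0.17669434 -0.22215598] 0.527530682352931
[[317.76249806 199.57741285]
 [317.5152609  197.75732417]]
```

View pics/w10.png

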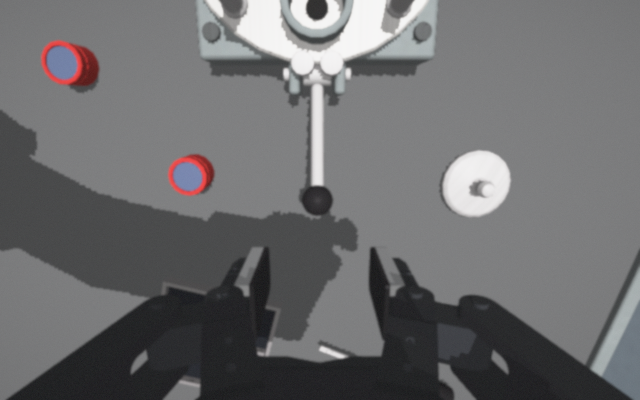

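View pics/s10.png

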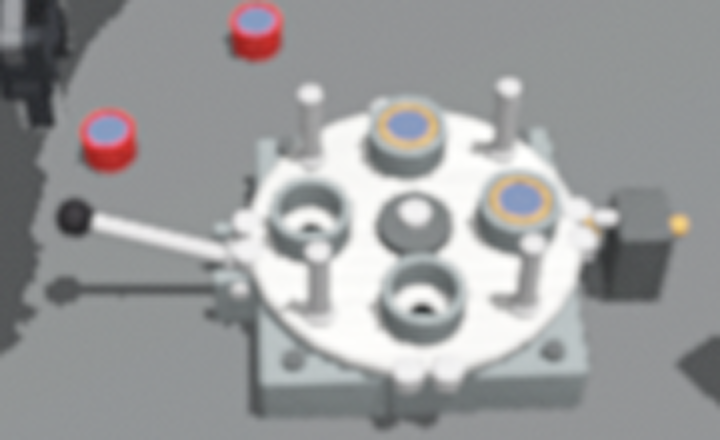

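The lever is up again (scene crop knob (74,217), pin withdrawn, seat 1 empty). Next, turn +90° with the post at 55°.

```bash
python3 - <<'E'
from h import *
a=np.radians(54.9);togo([.5521+.084*np.cos(a),.1278+.084*np.sin(a),.095],a-np.pi/2)
E
```

```text
t 25.3 shift [ 0.0591 -0.2616  0.0931] curyaw 0.1747 turn z 0.7873 or -2.3543
j7 [-0.265  0.553  0.415  1.751 -0.276  0.894  0.444]
```

Emit:
play_rows([
  [0.007, -0.03, -0.005, 0, 0, 0.09],
  [0.014, -0.06, -0.01, 0, 0, 0.18],
  [0.021, -0.09, -0.01, 0, 0, 0.28],
  [0.028, -0.12, -0.01, 0, 0, 0.38],
  [0.035, -0.15, -0.01, 0, 0, 0.48],
  [0.042, -0.18, -0.01, 0, 0, 0.58],
  [0.049, -0.21, -0.01, 0, 0, 0.68],
  [0.055, -0.24, -0.01, 0, 0, 0.76],
  [0.0591, -0.2616, -0.01, 0, 0, 0.787],
  [0.0591, -0.2616, -0.01, 0, 0, 0.787],
  [0.0591, -0.2616, -0.01, 0, 0, 0.787],
  [0.0591, -0.2616, -0.01, 0, 0, 0.787],
], claw=0.032)

```text
clock: 26.8
position: [0.5999, 0.1952, 0.1971]
tcp_rot: [0.0, 0.953, -0.302, -0.0]
wrist_force: [-0.6, 0.2, 0.2]
opening: 0.376
```

```bash
python3 - <<'E'
from h import *
a=np.radians(54.9);X=[.5521+.084*np.cos(a),.1278+.084*np.sin(a),.095]
togo(X,a-np.pi/2);P=ctrl.camera_params('wrist')
w=ctrl.read_camera('wrist');cv2.imwrite('pics/w11.png',w[:,:,::-1]);print(proj(P,[X[0],X[1],.118]))
E
```

```text
t 26.8 shift [-0.0004 -0.0014  0.1021] curyaw -0.6136 turn z -0.001 or 3.1406
j7 [-0.805  0.652  0.624  1.641 -0.436  0.993 -0.65 ]
[[318.37185873 209.24964316]]
```

View pics/w11.png

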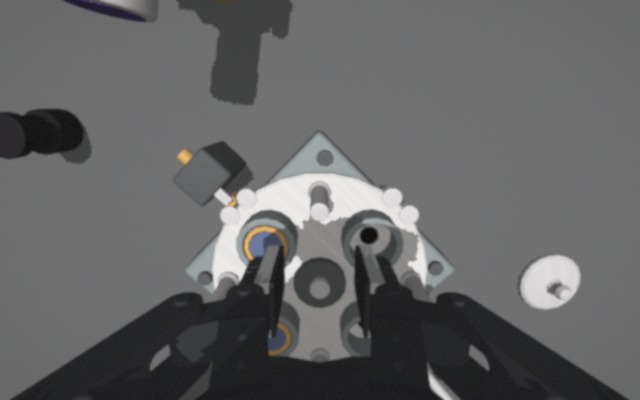

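The post top is at (319,210), as predicted. Descend and lead round.

Emit:
play_rows([
  [0, -0.0014, 0.025, 0, 0, 0],
  [0, -0.0014, 0.05, 0, 0, 0],
  [0, -0.0014, 0.075, 0, 0, 0],
  [0, -0.0014, 0.095, 0, 0, 0],
  [0, -0.0014, 0.102, 0, 0, 0],
  [0, -0.0014, 0.102, 0, 0, 0],
])

```text
clock: 27.6
position: [0.6008, 0.1973, 0.0954]
tcp_rot: [0.0, 0.953, -0.302, -0.0]
wrist_force: [-0.5, -0.4, 0.2]
opening: 0.38
```

```bash
python3 - <<'E'
from h import *
p,R,s=pose();print(p,s['wrist_force'],s['opening'])
c=R.inv().apply(np.array([.5521,.1278,p[2]])-p);print(c)
n=17
for i in range(1,n+1):
    th=-np.radians(92.5*i/n); sh=c+Ro.from_rotvec([0,0,th]).apply(-c)
    print([float(v) for v in (round(sh[0],4),round(sh[1],4),0,0,0,round(th,3))],end=',')
E
```

```text
[0.60080055 0.1972989  0.09535922] [-0.50394822 -0.38937363  0.22689301] 0.3804363404050824
[1.29011973e-04 8.48635617e-02 1.32895660e-05]
[-0.008, 0.0004, 0.0, 0.0, 0.0, -0.095],[-0.016, 0.0016, 0.0, 0.0, 0.0, -0.19],[-0.0238, 0.0035, 0.0, 0.0, 0.0, -0.285],[-0.0315, 0.0061, 0.0, 0.0, 0.0, -0.38],[-0.0388, 0.0094, 0.0, 0.0, 0.0, -0.475],[-0.0458, 0.0135, 0.0, 0.0, 0.0, -0.57],[-0.0523, 0.0182, 0.0, 0.0, 0.0, -0.665],[-0.0584, 0.0234, 0.0, 0.0, 0.0, -0.76],[-0.064, 0.0293, 0.0, 0.0, 0.0, -0.855],[-0.069, 0.0356, 0.0, 0.0, 0.0, -0.95],[-0.0733, 0.0424, 0.0, 0.0, 0.0, -1.045],[-0.077, 0.0495, 0.0, 0.0, 0.0, -1.14],[-0.08, 0.057, 0.0, 0.0, 0.0, -1.235],[-0.0823, 0.0647, 0.0, 0.0, 0.0, -1.33],[-0.0838, 0.0726, 0.0, 0.0, 0.0, -1.424],[-0.0846, 0.0806, 0.0, 0.0, 0.0, -1.519],[-0.0846, 0.0887, 0.0, 0.0, 0.0, -1.614],
```

Emit:
play_rows([
  [0, 0, 0, 0, 0, 0],
  [-0.008, 0.0004, 0, 0, 0, -0.095],
  [-0.016, 0.0016, 0, 0, 0, -0.19],
  [-0.0238, 0.0035, 0, 0, 0, -0.285],
  [-0.0315, 0.0061, 0, 0, 0, -0.38],
  [-0.0388, 0.0094, 0, 0, 0, -0.475],
  [-0.0458, 0.0135, 0, 0, 0, -0.57],
  [-0.0523, 0.0182, 0, 0, 0, -0.665],
  [-0.0584, 0.0234, 0, 0, 0, -0.76],
  [-0.064, 0.0293, 0, 0, 0, -0.855],
  [-0.069, 0.0356, 0, 0, 0, -0.95],
  [-0.0733, 0.0424, 0, 0, 0, -1.045],
  [-0.077, 0.0495, 0, 0, 0, -1.14],
  [-0.08, 0.057, 0, 0, 0, -1.235],
  [-0.0823, 0.0647, 0, 0, 0, -1.33],
  [-0.0838, 0.0726, 0, 0, 0, -1.424],
  [-0.0846, 0.0806, 0, 0, 0, -1.519],
  [-0.0846, 0.0887, 0, 0, 0, -1.614],
  [-0.0846, 0.0887, 0, 0, 0, -1.614],
  [-0.0846, 0.0887, 0, 0, 0, -1.614],
], claw=0.018, squeeze=20)

```text
clock: 30.1
position: [0.4809, 0.1737, 0.0957]
tcp_rot: [0.0, 0.878, 0.479, 0.0]
wrist_force: [-0.1, 0.5, 0.2]
opening: 0.21
```

Emit:
play_rows([
  [0, 0, 0, 0, 0, 0],
  [0, 0, 0, 0, 0, 0],
  [0, 0, -0.03, 0, 0, 0],
  [0, 0, -0.06, 0, 0, 0],
  [0, 0, -0.09, 0, 0, 0],
  [0, 0, -0.11, 0, 0, 0],
], claw=0.032)

```text
clock: 30.85
position: [0.4807, 0.1737, 0.2066]
tcp_rot: [0.0, 0.877, 0.48, 0.0]
wrist_force: [0.0, -0.0, -0.8]
opening: 0.378
```

```bash
cat > look.py <<'E'
from h import *
import sys
k=sys.argv[1]
p,R,s=pose();print(p,s['wrist_force'],s['opening'],s['clock'])
Pt=ctrl.camera_params('top');Ps=ctrl.camera_params('scene');t=ctrl.read_camera('top');sc=ctrl.read_camera('scene')
for nm,im,PP in (('t',t,Pt),('s',sc,Ps)):
    h=cv2.cvtColor(im,cv2.COLOR_RGB2HSV);m=cv2.inRange(h,(105,60,60),(130,255,255))
    n,_,st,c=cv2.connectedComponentsWithStats(m)
    for i in range(1,n):
        if st[i,4]>=15:
            X=onz(PP,c[i],.084)[0];d=X[:2]-[.5521,.1278]
            if np.hypot(*d)<.1: print(nm,c[i].round(1),st[i,4],X.round(4),np.hypot(*d).round(4),np.degrees(np.arctan2(d[1],d[0])).round(1))
for c,a in tray(t,Pt,(405,180,500,270)): print('tray',c.round(2),a,onz(Pt,c,.006).round(4))
a=cv2.resize(t[145:270,220:500],None,fx=2.85,fy=2.85,interpolation=cv2.INTER_CUBIC)[:, :800]
cv2.imwrite(f'pics/t_{k}.png',a[:,:,::-1]);crop(sc,240,155,420,265,4,f'pics/s_{k}.png')
E
python3 look.py b1; python3 - <<'E'
from h import *
togo([.5872,-.072,.065],np.radians(9.9))
E
```

```text
[0.48068301 0.17368623 0.20662526] [ 0.015649   -0.02780916 -0.83419808] 0.3777084747390238 30.85
t [317.  195.4] 76 [0.563  0.0673 0.084 ] 0.0615 -79.8
t [294.7 225.7] 69 [0.4912 0.1175 0.084 ] 0.0618 -170.4
s [341.5 186. ] 36 [0.4912 0.1159 0.084 ] 0.0621 -169.0
s [317.1 206.3] 43 [0.5629 0.0655 0.084 ] 0.0632 -80.2
tray [439.26 211.43] 439.0625 [[ 0.5375 -0.2457  0.006 ]]
tray [462.19 213.68] 227.375 [[ 0.5326 -0.3055  0.006 ]]
tray [437.75 235.73] 445.9375 [[ 0.4756 -0.2405  0.006 ]]
tray [461.7  238.18] 448.0625 [[ 0.4701 -0.3026  0.006 ]]
t 30.95 shift [-0.1504  0.2216  0.1421] curyaw 1.001 turn z 0.8282 or -2.3134
j7 [-0.569  0.375  0.137  1.929 -0.068  0.839  0.605]
```

View pics/t_b1.png

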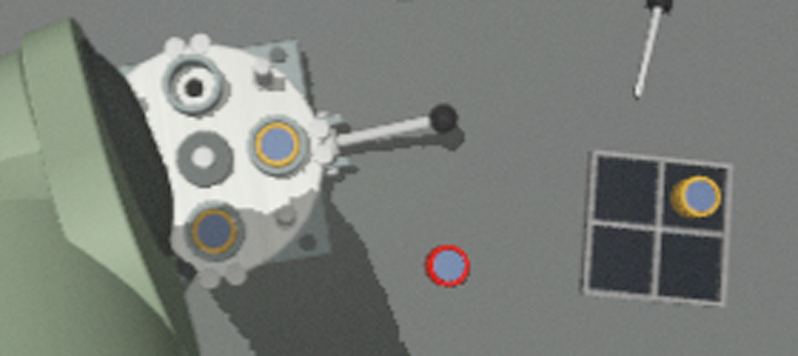

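View pics/s_b1.png

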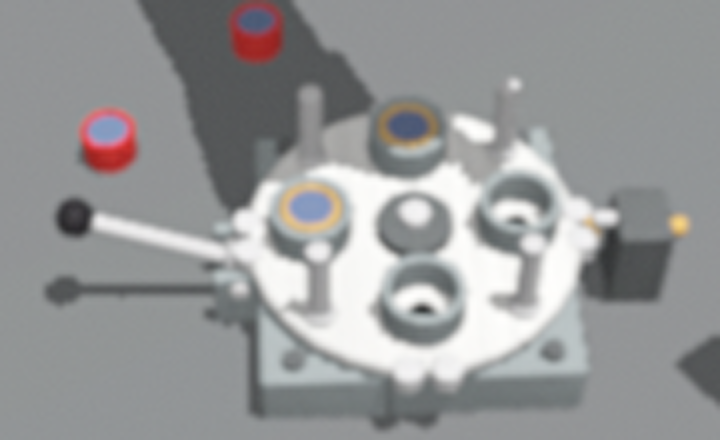

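Cell B is in the detent at -80°, with the roller between its dowels and the lever up; cell C is at -170°. The tray hasn't moved. To the knob.

Emit:
play_rows([
  [-0.015, 0.022, 0, 0, 0, 0.09],
  [-0.03, 0.044, 0, 0, 0, 0.18],
  [-0.045, 0.066, 0, 0, 0, 0.27],
  [-0.06, 0.088, 0, 0, 0, 0.36],
  [-0.075, 0.11, 0, 0, 0, 0.45],
  [-0.09, 0.132, 0, 0, 0, 0.54],
  [-0.105, 0.154, 0, 0, 0, 0.63],
  [-0.12, 0.177, 0, 0, 0, 0.72],
  [-0.135, 0.199, 0.02, 0, 0, 0.8],
  [-0.1504, 0.2216, 0.04, 0, 0, 0.828],
  [-0.1504, 0.2216, 0.07, 0, 0, 0.828],
  [-0.1504, 0.2216, 0.08, 0, 0, 0.828],
  [-0.1504, 0.2216, 0.08, 0, 0, 0.828],
], claw=0.045)

```text
clock: 32.58
position: [0.586, -0.0727, 0.1252]
tcp_rot: [-0.0, 0.996, 0.086, -0.0]
wrist_force: [-0.6, 0.3, 0.2]
opening: 0.528
```

```bash
python3 - <<'E'
from h import *
togo([.587,-.0722,.065],np.radians(9.9))
P=ctrl.camera_params('wrist');w=ctrl.read_camera('wrist');cv2.imwrite('pics/w12.png',w[:,:,::-1]);print(proj(P,[.5872,-.072,.08]))
E
```

```text
t 32.58 shift [ 0.0011 -0.0004  0.0602] curyaw 0.1726 turn z -0.0002 or 3.1414
j7 [-0.207  0.627  0.335  1.797 -0.281  0.766  0.446]
[[321.84238642 227.41556064]]
```

View pics/w12.png

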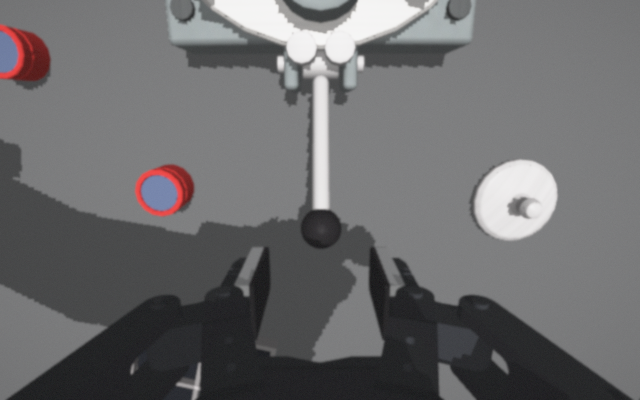

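The knob at (321,229) matches the prediction (322,227). Descend, grip, press down, release, rise.

Emit:
play_rows([
  [0.001, 0, 0.025, 0, 0, 0],
  [0.001, 0, 0.05, 0, 0, 0],
  [0.001, 0, 0.06, 0, 0, 0],
  [0.001, 0, 0.06, 0, 0, 0],
  [0.001, 0, 0.06, 0, 0, 0],
])

```text
clock: 33.25
position: [0.5876, -0.0725, 0.0664]
tcp_rot: [0.0, 0.996, 0.087, 0.001]
wrist_force: [-0.4, 0.9, -0.6]
opening: 0.528
```

Emit:
play_rows([
  [0, 0, 0, 0, 0, 0],
  [0, 0, 0, 0, 0, 0],
  [0, 0, 0, 0, 0, 0],
  [0, 0, 0, 0, 0, 0],
  [0.0, 0.0022, 0.0048, 0, 0, 0],
  [0, 0.0041, 0.0097, 0, 0, 0],
  [0, 0.0058, 0.0146, 0, 0, 0],
  [0, 0.0073, 0.0197, 0, 0, 0],
  [0, 0.0084, 0.0248, 0, 0, 0],
  [0, 0.0094, 0.0299, 0, 0, 0],
  [0, 0.0101, 0.0352, 0, 0, 0],
  [0, 0.0105, 0.0404, 0, 0, 0],
  [0, 0.0106, 0.0456, 0, 0, 0],
  [0, 0.0105, 0.0509, 0, 0, 0],
  [0, 0.0105, 0.053, 0, 0, 0],
  [0, 0.0105, 0.053, 0, 0, 0],
], claw=0.015, squeeze=30)

```text
clock: 35.25
position: [0.5889, -0.0829, 0.0125]
tcp_rot: [0.0, 0.996, 0.087, 0.0]
wrist_force: [-3.2, -2.5, 11.3]
opening: 0.256
```

Emit:
play_rows([
  [0, 0, -0.001, 0, 0, 0],
  [0, 0, -0.001, 0, 0, 0],
  [0, 0, -0.001, 0, 0, 0],
  [0, 0, -0.001, 0, 0, 0],
  [0, 0, -0.03, 0, 0, 0],
  [0, 0, -0.07, 0, 0, 0],
  [0, 0, -0.12, 0, 0, 0],
  [0, 0, -0.17, 0, 0, 0],
  [0, 0, -0.17, 0, 0, 0],
], claw=0.045)

```text
clock: 36.38
position: [0.5905, -0.083, 0.1859]
tcp_rot: [0.0, 0.996, 0.087, 0.003]
wrist_force: [-0.6, 0.2, -0.2]
opening: 0.528
```

```bash
python3 look.py b2; python3 - <<'E'
from h import *
togo([.5636,.0663,.19],np.radians(-80))
E
```

```text
[ 0.59049964 -0.08301232  0.18593884] [-0.57403035  0.20184045 -0.24947661] 0.5284370696390045 36.375
t [317.2 194.3] 80 [0.5654 0.0669 0.084 ] 0.0623 -77.6
t [294.8 225.6] 79 [0.4914 0.1173 0.084 ] 0.0615 -170.2
s [341.5 185.9] 34 [0.4908 0.1159 0.084 ] 0.0625 -169.0
s [317.1 201.4] 43 [0.5479 0.0633 0.084 ] 0.0646 -93.7
t 36.48 shift [ 0.0009 -0.1509 -0.0075] curyaw 0.1738 turn z 1.57 or -1.5716
j7 [-0.215  0.557  0.37   1.746 -0.25   0.884  0.437]
```

View pics/s_b2.png

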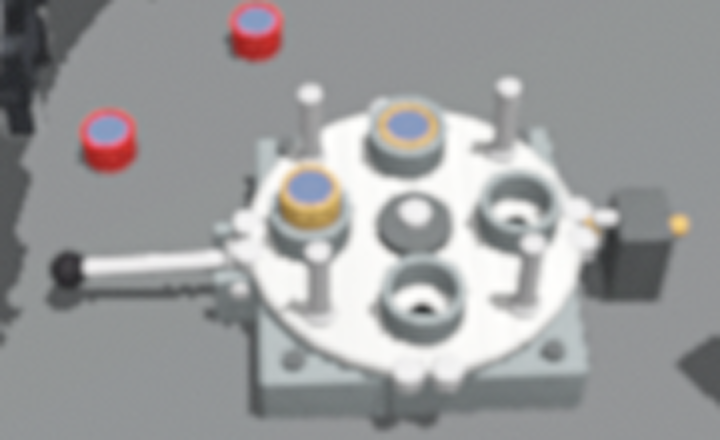

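Cell B is raised at (310,195), at the same pixels as A was, and the lever is fully down. Move over, then descend.

Emit:
play_rows([
  [0, -0.013, 0, 0, 0, 0.13],
  [0, -0.025, 0, 0, 0, 0.26],
  [0, -0.038, 0, 0, 0, 0.39],
  [0, -0.05, 0, 0, 0, 0.53],
  [0, -0.063, 0, 0, 0, 0.66],
  [0, -0.076, 0, 0, 0, 0.79],
  [0, -0.088, 0, 0, 0, 0.92],
  [0.001, -0.1, 0, 0, 0, 1.05],
  [0.001, -0.113, 0, 0, 0, 1.18],
  [0.001, -0.126, 0, 0, 0, 1.31],
  [0.001, -0.139, 0, 0, 0, 1.44],
  [0.001, -0.151, 0, 0, 0, 1.57],
  [0.001, -0.151, 0, 0, 0, 1.57],
  [0.001, -0.151, 0, 0, 0, 1.57],
], claw=0.058)

```text
clock: 38.22
position: [0.5635, 0.0656, 0.1818]
tcp_rot: [0.001, 0.767, -0.642, -0.0]
wrist_force: [0.2, -0.3, 0.9]
opening: 0.681
```

```bash
python3 - <<'E'
from h import *
togo([.5638,.0665,.086],np.radians(-80))
w=ctrl.read_camera('wrist');cv2.imwrite('pics/w13.png',w[:,:,::-1])
E
```

```text
t 38.23 shift [-0.001  -0.0005  0.0958] curyaw -1.3939 turn z 0.0024 or -3.1392
j7 [-0.76   0.633  0.806  1.831 -0.563  0.924 -1.091]
```

View pics/w13.png

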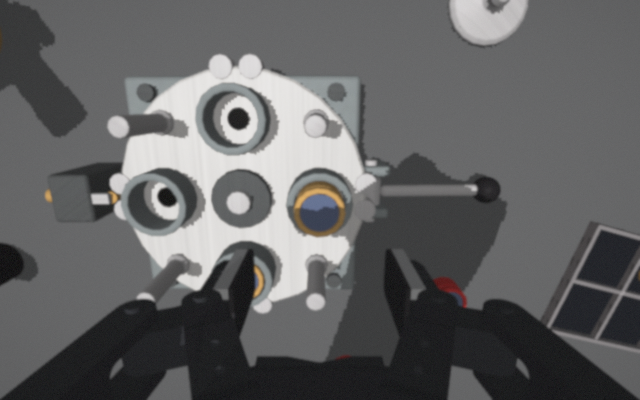

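Cell B at (320,208) is centred between the jaws.

Emit:
play_rows([
  [-0.001, -0.0003, 0.025, 0, 0, 0],
  [-0.001, -0.0003, 0.05, 0, 0, 0],
  [-0.001, -0.0003, 0.075, 0, 0, 0],
  [-0.001, -0.0003, 0.09, 0, 0, 0],
  [-0.001, -0.0003, 0.095, 0, 0, 0],
  [-0.001, -0.0003, 0.095, 0, 0, 0],
])

```text
clock: 39.02
position: [0.5641, 0.0669, 0.0876]
tcp_rot: [-0.0, 0.766, -0.643, 0.0]
wrist_force: [0.0, -0.1, 1.1]
opening: 0.682
```

Emit:
play_rows([
  [0, 0, 0, 0, 0, 0],
  [0, 0, 0, 0, 0, 0],
  [0, 0, 0, 0, 0, 0],
  [0, 0, 0, 0, 0, 0],
  [0, 0, 0, 0, 0, 0],
], claw=0.025, squeeze=35)

```text
clock: 39.65
position: [0.5644, 0.0669, 0.0881]
tcp_rot: [-0.0, 0.766, -0.643, 0.001]
wrist_force: [0.5, -2.3, 5.2]
opening: 0.406
```

Emit:
play_rows([
  [0, 0, -0.01, 0, 0, 0],
  [0, 0, -0.03, 0, 0, 0],
  [0, 0, -0.06, 0, 0, 0],
  [0, 0, -0.09, 0, 0, 0],
  [0, 0, -0.1, 0, 0, 0],
  [0, 0, -0.1, 0, 0, 0],
])

```text
clock: 40.4
position: [0.564, 0.0676, 0.1878]
tcp_rot: [-0.001, 0.766, -0.643, 0.0]
wrist_force: [0.0, 0.6, -1.8]
opening: 0.399
```

```bash
python3 look.py b3; python3 - <<'E'
from h import *
w=ctrl.read_camera('wrist');cv2.imwrite('pics/w14.png',w[:,:,::-1])
togo([.470,-.3022,.085],np.radians(-94.4))
E
```

```text
[0.56395404 0.06757628 0.18784608] [ 0.01811047  0.57410685 -1.78968655] 0.3994061490918874 40.4
s [341.6 185.9] 35 [0.491  0.1161 0.084 ] 0.0622 -169.1
tray [439.25 211.41] 435.0625 [[ 0.5375 -0.2457  0.006 ]]
tray [462.13 213.66] 222.75 [[ 0.5326 -0.3054  0.006 ]]
tray [437.76 235.73] 442.4375 [[ 0.4756 -0.2406  0.006 ]]
tray [461.68 238.18] 444.8125 [[ 0.4701 -0.3025  0.006 ]]
t 40.55 shift [0.3477 0.156  0.1017] curyaw -1.3964 turn z 0.2512 or -2.8904
j7 [-0.767  0.628  0.813  1.827 -0.559  0.934 -1.099]
```

View pics/w14.png

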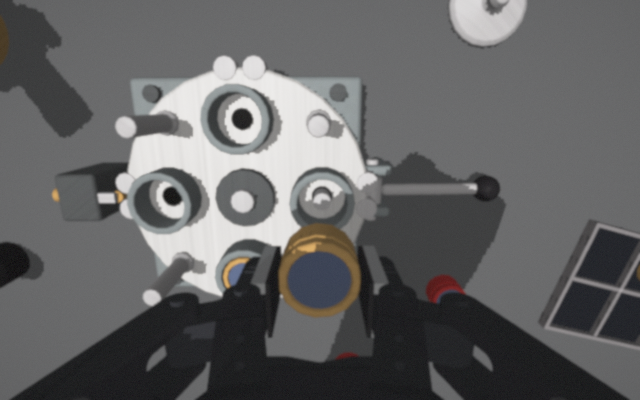

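View pics/t_b3.png

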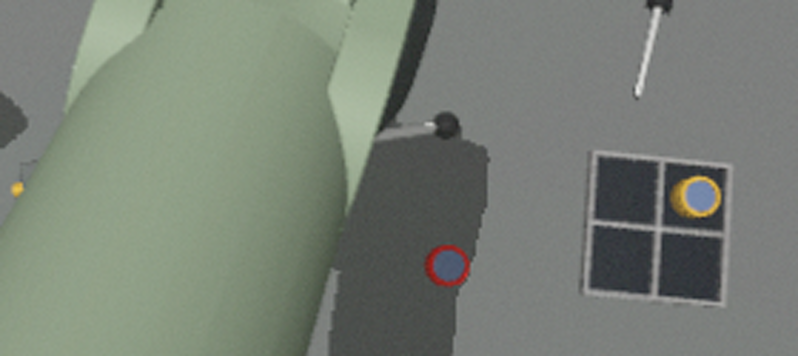

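Cell B is in the grip (320,278) and the seat is empty under it. The tray hasn't moved (0.5 mm or better). Carry to compartment (0.470,-0.302).

Emit:
play_rows([
  [0.03, 0.013, 0, 0, 0, 0.02],
  [0.07, 0.03, 0, 0, 0, 0.05],
  [0.11, 0.049, 0, 0, 0, 0.08],
  [0.15, 0.067, 0, 0, 0, 0.11],
  [0.19, 0.085, 0, 0, 0, 0.14],
  [0.23, 0.103, 0, 0, 0, 0.17],
  [0.27, 0.121, 0, 0, 0, 0.2],
  [0.31, 0.139, 0, 0, 0, 0.23],
  [0.335, 0.15, 0, 0, 0, 0.25],
  [0.3477, 0.156, 0.01, 0, 0, 0.251],
  [0.3477, 0.156, 0.03, 0, 0, 0.251],
  [0.3477, 0.156, 0.06, 0, 0, 0.251],
  [0.3477, 0.156, 0.09, 0, 0, 0.251],
  [0.3477, 0.156, 0.1, 0, 0, 0.251],
  [0.3477, 0.156, 0.1, 0, 0, 0.251],
  [0.3477, 0.156, 0.1, 0, 0, 0.251],
])

```text
clock: 42.55
position: [0.4708, -0.3026, 0.0881]
tcp_rot: [0.0, -0.679, 0.734, -0.001]
wrist_force: [-0.0, 0.5, -1.5]
opening: 0.406
```

```bash
python3 - <<'E'
from h import *
w=ctrl.read_camera('wrist');cv2.imwrite('pics/w15.png',w[:,:,::-1])
togo([.470,-.3022,.018],np.radians(-94.4))
E
```

```text
t 42.6 shift [-0.0003  0.001   0.0702] curyaw -1.6474 turn z 0.0001 or -3.1415
j7 [-0.007  0.747  0.7    1.913 -0.704  0.744 -0.543]
```

View pics/w15.png

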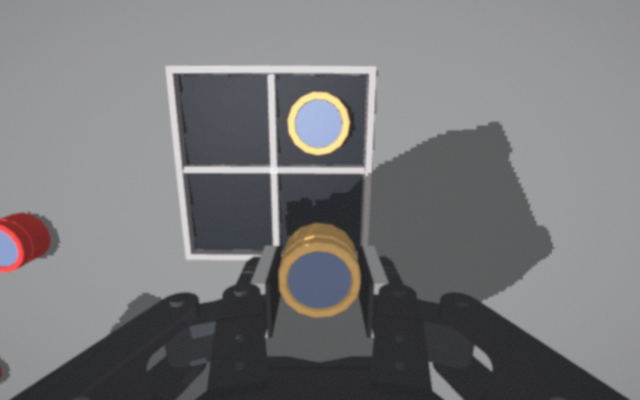

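Cell B is aligned with the lower-right compartment; A sits in the upper right at (318,123). Descend.

Emit:
play_rows([
  [-0.0003, 0.0008, 0.02, 0, 0, 0],
  [-0.0003, 0.0008, 0.04, 0, 0, 0],
  [-0.0003, 0.0008, 0.055, 0, 0, 0],
  [-0.0003, 0.0008, 0.064, 0, 0, 0],
  [-0.0003, 0.0008, 0.069, 0, 0, 0],
  [-0.0003, 0.0008, 0.07, 0, 0, 0],
  [-0.0003, 0.0008, 0.07, 0, 0, 0],
])

```text
clock: 43.48
position: [0.4699, -0.3021, 0.0176]
tcp_rot: [0.0, -0.679, 0.734, -0.0]
wrist_force: [-0.0, -0.2, -1.1]
opening: 0.403
```

Emit:
play_rows([
  [0, 0, 0.001, 0, 0, 0],
  [0, 0, 0.002, 0, 0, 0],
  [0, 0, 0.002, 0, 0, 0],
])

```text
clock: 43.85
position: [0.47, -0.3021, 0.0162]
tcp_rot: [0.0, -0.679, 0.734, -0.0]
wrist_force: [-4.0, 2.2, 17.1]
opening: 0.402
```

Contact with the felt (17 N). Release and rise.

Emit:
play_rows([
  [0, 0, -0.001, 0, 0, 0],
  [0, 0, -0.001, 0, 0, 0],
  [0, 0, -0.001, 0, 0, 0],
  [0, 0, -0.001, 0, 0, 0],
  [0, 0, -0.02, 0, 0, 0],
  [0, 0, -0.06, 0, 0, 0],
  [0, 0, -0.11, 0, 0, 0],
  [0, 0, -0.16, 0, 0, 0],
], claw=0.047)

```text
clock: 44.85
position: [0.4693, -0.302, 0.178]
tcp_rot: [-0.0, -0.679, 0.734, -0.0]
wrist_force: [0.9, 0.4, 0.3]
opening: 0.555
```

```bash
python3 - <<'E'
from h import *
w=ctrl.read_camera('wrist');cv2.imwrite('pics/w16.png',w[:,:,::-1])
togo([.589,-.0835,.0155],np.radians(9.9))
E
```

```text
t 44.9 shift [-0.2293 -0.0997  0.1681] curyaw -1.6492 turn z 1.3196 or -1.822
j7 [-0.095  0.626  0.835  1.855 -0.581  0.916 -0.637]
```

View pics/w16.png

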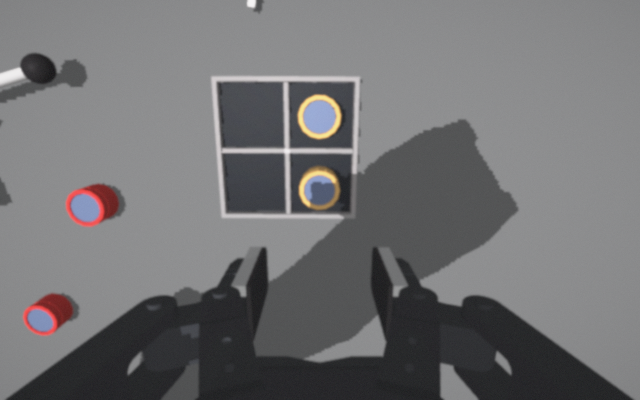

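Both cells stand lens up in the right-hand compartments, (319,117) and (319,189). Back to the knob.

Emit:
play_rows([
  [-0.016, -0.007, -0.003, 0, 0, -0.13],
  [-0.032, -0.014, -0.005, 0, 0, -0.26],
  [-0.048, -0.021, -0.005, 0, 0, -0.39],
  [-0.064, -0.028, -0.005, 0, 0, -0.52],
  [-0.08, -0.035, -0.005, 0, 0, -0.65],
  [-0.097, -0.042, 0, 0, 0, -0.78],
  [-0.114, -0.05, 0, 0, 0, -0.91],
  [-0.13, -0.057, 0, 0, 0, -1.04],
  [-0.147, -0.064, 0, 0, 0, -1.17],
  [-0.163, -0.071, 0, 0, 0, -1.3],
  [-0.18, -0.079, 0, 0, 0, -1.43],
  [-0.197, -0.086, 0.01, 0, 0, -1.56],
  [-0.214, -0.094, 0.02, 0, 0, -1.69],
  [-0.2293, -0.0997, 0.03, 0, 0, -1.822],
  [-0.2293, -0.0997, 0.06, 0, 0, -1.822],
  [-0.2293, -0.0997, 0.08, 0, 0, -1.822],
  [-0.2293, -0.0997, 0.08, 0, 0, -1.822],
])

```text
clock: 47.02
position: [0.586, -0.0813, 0.0952]
tcp_rot: [0.0, 0.996, 0.087, -0.001]
wrist_force: [0.0, 0.1, -0.5]
opening: 0.554
```

```bash
python3 - <<'E'
from h import *
P=ctrl.camera_params('wrist')
w=ctrl.read_camera('wrist');cv2.imwrite('pics/w17.png',w[:,:,::-1])
togo([.589,-.0835,.015],np.radians(9.9)); print(proj(P,[.589,-.0835,.031]))
E
```

```text
t 47.08 shift [0.002  0.0025 0.0811] curyaw 0.174 turn z 0.0013 or -3.1403
j7 [-0.161  0.666  0.289  1.807 -0.273  0.708  0.452]
[[323.71146333 221.98305299]]
```

View pics/w17.png

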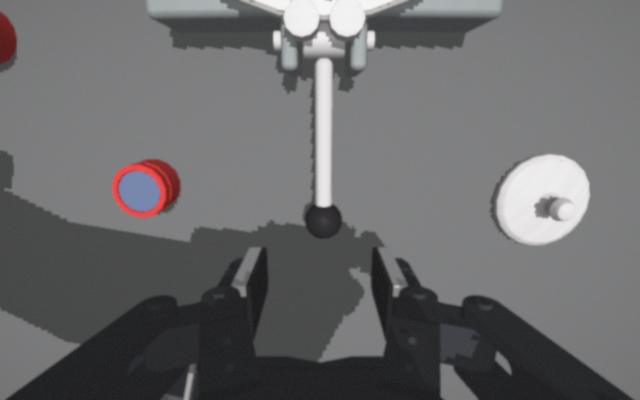

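The knob is at (323,221), as predicted.

Emit:
play_rows([
  [0.002, 0.0024, 0.025, 0, 0, 0],
  [0.002, 0.0024, 0.05, 0, 0, 0],
  [0.002, 0.0024, 0.073, 0, 0, 0],
  [0.002, 0.0024, 0.081, 0, 0, 0],
  [0.002, 0.0024, 0.081, 0, 0, 0],
  [0.002, 0.0024, 0.081, 0, 0, 0],
])

```text
clock: 47.82
position: [0.5898, -0.0831, 0.0155]
tcp_rot: [0.0, 0.996, 0.087, 0.001]
wrist_force: [-0.4, 0.8, -0.5]
opening: 0.545
```

Emit:
play_rows([
  [0, 0, 0, 0, 0, 0],
  [0, 0, 0, 0, 0, 0],
  [0, 0, 0, 0, 0, 0],
  [0, 0, 0, 0, 0, 0],
  [0, 0.0001, -0.0053, 0, 0, 0],
  [0, 0, -0.0105, 0, 0, 0],
  [0, -0.0004, -0.0157, 0, 0, 0],
  [0, -0.0011, -0.021, 0, 0, 0],
  [0, -0.0021, -0.0261, 0, 0, 0],
  [0, -0.0032, -0.0312, 0, 0, 0],
  [0, -0.0047, -0.0363, 0, 0, 0],
  [0, -0.0064, -0.0412, 0, 0, 0],
  [0, -0.0083, -0.0461, 0, 0, 0],
  [0, -0.0105, -0.0509, 0, 0, 0],
  [0, -0.0115, -0.053, 0, 0, 0],
  [0, -0.0115, -0.053, 0, 0, 0],
], claw=0.015, squeeze=30)

```text
clock: 49.82
position: [0.587, -0.0715, 0.0677]
tcp_rot: [-0.0, 0.996, 0.087, -0.0]
wrist_force: [-7.4, 0.5, 0.7]
opening: 0.256
```

Emit:
play_rows([
  [0, 0, 0.001, 0, 0, 0],
  [0, 0, 0.001, 0, 0, 0],
  [0, 0, 0.001, 0, 0, 0],
  [0, 0, 0.001, 0, 0, 0],
  [0, 0, -0.03, 0, 0, 0],
  [0, 0, -0.07, 0, 0, 0],
  [0, 0, -0.11, 0, 0, 0],
  [0, 0, -0.12, 0, 0, 0],
], claw=0.045)

```text
clock: 50.82
position: [0.5881, -0.0718, 0.1897]
tcp_rot: [0.0, 0.996, 0.087, 0.002]
wrist_force: [-0.0, -0.4, -0.4]
opening: 0.527
```

```bash
python3 look.py c0; python3 - <<'E'
from h import *
a=np.radians(54.9);togo([.5521+.084*np.cos(a),.1278+.084*np.sin(a),.095],a-np.pi/2)
E
```

```text
[ 0.58813647 -0.07182629  0.18974604] [-0.00392502 -0.44204661 -0.40170709] 0.5272433432806317 50.825
t [294.8 225.7] 77 [0.4911 0.1175 0.084 ] 0.0618 -170.4
s [341.5 185.9] 34 [0.4908 0.1159 0.084 ] 0.0625 -169.0
tray [445.02 264.47] 816.3125 [[ 0.4036 -0.2581  0.006 ]]
t 50.92 shift [ 0.0591 -0.2618  0.0931] curyaw 0.1746 turn z 0.7872 or -2.3543
j7 [-0.218  0.542  0.345  1.749 -0.227  0.889  0.4  ]
```

View pics/s_c0.png

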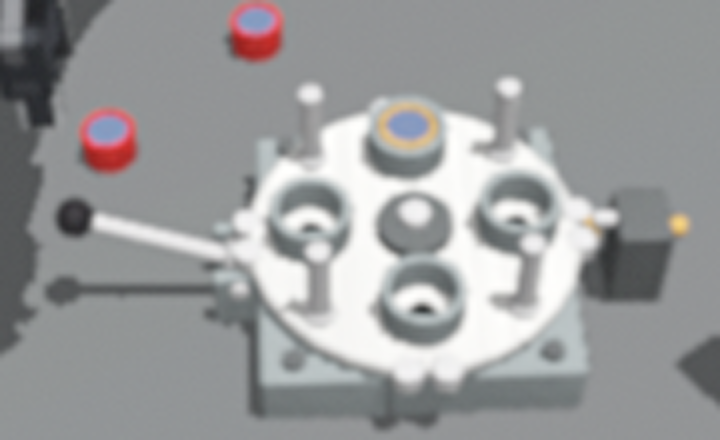

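The lever is up again, at the same pixels as before, and cell C is left at -170°. Same turn once more.

Emit:
play_rows([
  [0.007, -0.03, -0.005, 0, 0, 0.09],
  [0.014, -0.06, -0.01, 0, 0, 0.18],
  [0.021, -0.09, -0.01, 0, 0, 0.28],
  [0.028, -0.12, -0.01, 0, 0, 0.38],
  [0.035, -0.15, -0.01, 0, 0, 0.48],
  [0.042, -0.18, -0.01, 0, 0, 0.58],
  [0.049, -0.21, -0.01, 0, 0, 0.68],
  [0.055, -0.24, -0.01, 0, 0, 0.76],
  [0.0591, -0.2616, -0.01, 0, 0, 0.787],
  [0.0591, -0.2616, -0.01, 0, 0, 0.787],
  [0.0591, -0.2616, -0.01, 0, 0, 0.787],
  [0.0591, -0.2616, -0.01, 0, 0, 0.787],
], claw=0.032)

```text
clock: 52.42
position: [0.6, 0.1951, 0.197]
tcp_rot: [0.0, 0.953, -0.302, -0.0]
wrist_force: [-0.5, 0.2, -0.4]
opening: 0.372
```

```bash
python3 - <<'E'
from h import *
a=np.radians(54.9);X=[.5521+.084*np.cos(a),.1278+.084*np.sin(a),.095]
togo(X,a-np.pi/2);P=ctrl.camera_params('wrist')
w=ctrl.read_camera('wrist');cv2.imwrite('pics/w18.png',w[:,:,::-1]);print(proj(P,[X[0],X[1],.118]))
E
```

```text
t 52.42 shift [-0.0005 -0.0014  0.102 ] curyaw -0.6136 turn z -0.001 or 3.1406
j7 [-0.76   0.632  0.548  1.638 -0.379  0.98  -0.699]
[[318.23472465 209.17580547]]
```

View pics/w18.png

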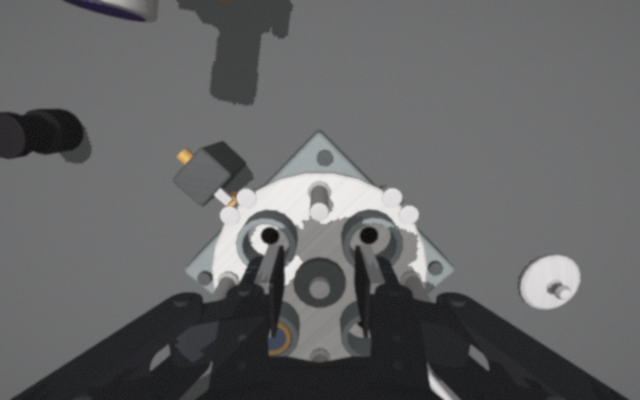

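The post is at (319,210), same as before.

Emit:
play_rows([
  [0, -0.001, 0.025, 0, 0, 0],
  [0, -0.001, 0.05, 0, 0, 0],
  [0, -0.001, 0.075, 0, 0, 0],
  [0, -0.001, 0.095, 0, 0, 0],
  [0, -0.001, 0.102, 0, 0, 0],
  [0, -0.001, 0.102, 0, 0, 0],
])

```text
clock: 53.22
position: [0.6006, 0.1969, 0.0954]
tcp_rot: [0.0, 0.953, -0.302, -0.0]
wrist_force: [0.1, -0.4, 0.5]
opening: 0.374
```

Emit:
play_rows([
  [0, 0, 0, 0, 0, 0],
  [-0.008, 0.0004, 0, 0, 0, -0.095],
  [-0.016, 0.0016, 0, 0, 0, -0.19],
  [-0.0238, 0.0035, 0, 0, 0, -0.285],
  [-0.0315, 0.0061, 0, 0, 0, -0.38],
  [-0.0388, 0.0094, 0, 0, 0, -0.475],
  [-0.0458, 0.0135, 0, 0, 0, -0.57],
  [-0.0523, 0.0182, 0, 0, 0, -0.665],
  [-0.0584, 0.0234, 0, 0, 0, -0.76],
  [-0.064, 0.0293, 0, 0, 0, -0.855],
  [-0.069, 0.0356, 0, 0, 0, -0.95],
  [-0.0733, 0.0424, 0, 0, 0, -1.045],
  [-0.077, 0.0495, 0, 0, 0, -1.14],
  [-0.08, 0.057, 0, 0, 0, -1.235],
  [-0.0823, 0.0647, 0, 0, 0, -1.33],
  [-0.0838, 0.0726, 0, 0, 0, -1.424],
  [-0.0846, 0.0806, 0, 0, 0, -1.519],
  [-0.0846, 0.0887, 0, 0, 0, -1.614],
  [-0.0846, 0.0887, 0, 0, 0, -1.614],
  [-0.0846, 0.0887, 0, 0, 0, -1.614],
], claw=0.018, squeeze=20)

```text
clock: 55.72
position: [0.4808, 0.1734, 0.0957]
tcp_rot: [0.0, 0.878, 0.479, 0.0]
wrist_force: [-0.6, 0.3, 1.1]
opening: 0.212
```

Emit:
play_rows([
  [0, 0, 0, 0, 0, 0],
  [0, 0, 0, 0, 0, 0],
  [0, 0, -0.03, 0, 0, 0],
  [0, 0, -0.06, 0, 0, 0],
  [0, 0, -0.09, 0, 0, 0],
  [0, 0, -0.11, 0, 0, 0],
], claw=0.032)

```text
clock: 56.48
position: [0.4805, 0.1732, 0.2066]
tcp_rot: [0.0, 0.877, 0.48, 0.0]
wrist_force: [-0.3, -0.6, 0.5]
opening: 0.371
```

```bash
python3 look.py c1; python3 - <<'E'
from h import *
togo([.5872,-.072,.065],np.radians(9.9))
E
```

```text
[0.48045592 0.17320835 0.20659899] [-0.31636177 -0.55497103  0.49437165] 0.37064629364408713 56.475
t [317.  195.4] 76 [0.563  0.0673 0.084 ] 0.0615 -79.8
s [317.2 206.3] 42 [0.5627 0.0656 0.084 ] 0.0631 -80.3
tray [439.25 211.42] 439.9375 [[ 0.5375 -0.2457  0.006 ]]
tray [462.17 213.7 ] 226.9375 [[ 0.5326 -0.3055  0.006 ]]
tray [437.73 235.73] 446.375 [[ 0.4756 -0.2405  0.006 ]]
tray [460.52 237.8 ] 221.875 [[ 0.471  -0.2995  0.006 ]]
t 56.58 shift [-0.1498  0.2216  0.1421] curyaw 1.001 turn z 0.8282 or -2.3133
j7 [-0.501  0.372  0.05   1.927 -0.024  0.841  0.563]
```

View pics/t_c1.png

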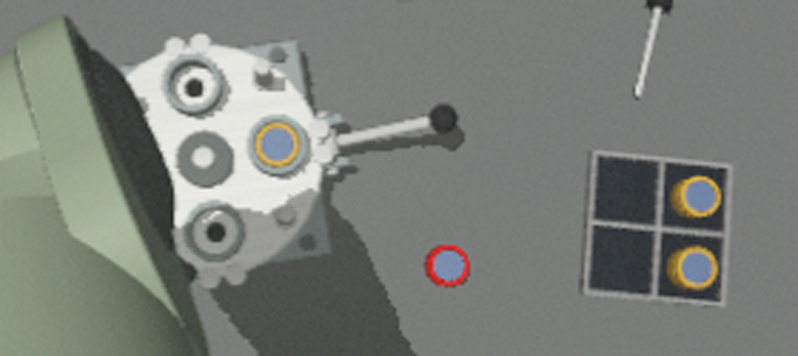

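View pics/s_c1.png

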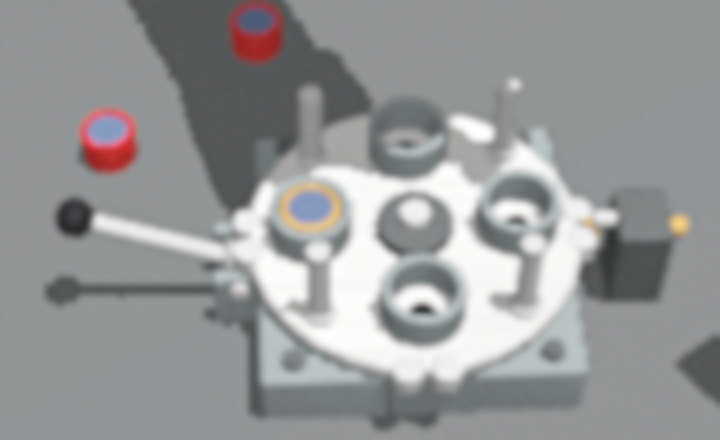

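Cell C is in the detent (-80°), the other seats are empty, and the tray is unmoved with two cells in it. To the knob.

Emit:
play_rows([
  [-0.015, 0.022, 0, 0, 0, 0.09],
  [-0.03, 0.044, 0, 0, 0, 0.18],
  [-0.045, 0.066, 0, 0, 0, 0.27],
  [-0.06, 0.088, 0, 0, 0, 0.36],
  [-0.075, 0.11, 0, 0, 0, 0.45],
  [-0.09, 0.132, 0, 0, 0, 0.54],
  [-0.105, 0.154, 0, 0, 0, 0.63],
  [-0.12, 0.177, 0, 0, 0, 0.72],
  [-0.135, 0.199, 0.02, 0, 0, 0.8],
  [-0.15, 0.2216, 0.04, 0, 0, 0.828],
  [-0.15, 0.2216, 0.07, 0, 0, 0.828],
  [-0.15, 0.2216, 0.08, 0, 0, 0.828],
  [-0.15, 0.2216, 0.08, 0, 0, 0.828],
], claw=0.045)

```text
clock: 58.2
position: [0.5861, -0.0728, 0.1252]
tcp_rot: [-0.0, 0.996, 0.086, -0.0]
wrist_force: [0.3, 0.2, 0.4]
opening: 0.526
```

```bash
python3 - <<'E'
from h import *
togo([.587,-.0722,.065],np.radians(9.9))
P=ctrl.camera_params('wrist');w=ctrl.read_camera('wrist');cv2.imwrite('pics/w19.png',w[:,:,::-1]);print(proj(P,[.5872,-.072,.08]))
E
```

```text
t 58.2 shift [ 0.0011 -0.0004  0.0602] curyaw 0.1726 turn z -0.0002 or 3.1414
j7 [-0.158  0.616  0.262  1.794 -0.219  0.76   0.39 ]
[[321.8211142  227.31262043]]
```

View pics/w19.png

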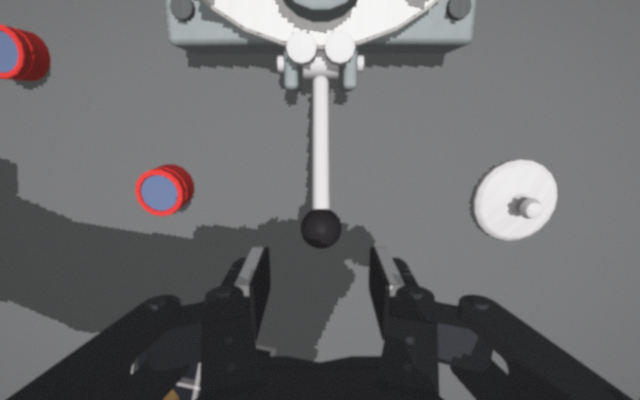

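The knob is at (321,229), as before. Press.

Emit:
play_rows([
  [0.001, 0, 0.025, 0, 0, 0],
  [0.001, 0, 0.05, 0, 0, 0],
  [0.001, 0, 0.06, 0, 0, 0],
  [0.001, 0, 0.06, 0, 0, 0],
  [0.001, 0, 0.06, 0, 0, 0],
])

```text
clock: 58.88
position: [0.5877, -0.0725, 0.0664]
tcp_rot: [0.0, 0.996, 0.087, 0.001]
wrist_force: [0.8, -0.8, 0.4]
opening: 0.528
```

Emit:
play_rows([
  [0, 0, 0, 0, 0, 0],
  [0, 0, 0, 0, 0, 0],
  [0, 0, 0, 0, 0, 0],
  [0, 0, 0, 0, 0, 0],
  [0.0, 0.0022, 0.0048, 0, 0, 0],
  [0, 0.0041, 0.0097, 0, 0, 0],
  [0, 0.0058, 0.0146, 0, 0, 0],
  [0, 0.0073, 0.0197, 0, 0, 0],
  [0, 0.0084, 0.0248, 0, 0, 0],
  [0, 0.0094, 0.0299, 0, 0, 0],
  [0, 0.0101, 0.0352, 0, 0, 0],
  [0, 0.0105, 0.0404, 0, 0, 0],
  [0, 0.0106, 0.0456, 0, 0, 0],
  [0, 0.0105, 0.0509, 0, 0, 0],
  [0, 0.0105, 0.053, 0, 0, 0],
  [0, 0.0105, 0.053, 0, 0, 0],
], claw=0.015, squeeze=30)

```text
clock: 60.88
position: [0.589, -0.083, 0.0125]
tcp_rot: [0.0, 0.996, 0.087, 0.0]
wrist_force: [-3.9, -1.9, 11.2]
opening: 0.253
```

Emit:
play_rows([
  [0, 0, -0.001, 0, 0, 0],
  [0, 0, -0.001, 0, 0, 0],
  [0, 0, -0.001, 0, 0, 0],
  [0, 0, -0.001, 0, 0, 0],
  [0, 0, -0.03, 0, 0, 0],
  [0, 0, -0.07, 0, 0, 0],
  [0, 0, -0.12, 0, 0, 0],
  [0, 0, -0.17, 0, 0, 0],
  [0, 0, -0.17, 0, 0, 0],
], claw=0.045)

```text
clock: 62.0
position: [0.5906, -0.0831, 0.186]
tcp_rot: [0.0, 0.996, 0.087, 0.003]
wrist_force: [-0.3, 0.6, -0.3]
opening: 0.528
```

```bash
python3 look.py c2; python3 - <<'E'
from h import *
togo([.5636,.0663,.19],np.radians(-80))
E
```

```text
[ 0.59057157 -0.08306152  0.1859845 ] [-0.25298681  0.57443421 -0.33040631] 0.5280464606684833 62.0
t [317.2 194.3] 82 [0.5655 0.0669 0.084 ] 0.0623 -77.6
s [317.2 201.4] 44 [0.5478 0.0635 0.084 ] 0.0644 -93.8
t 62.1 shift [ 0.0009 -0.1511 -0.0075] curyaw 0.1737 turn z 1.57 or -1.5716
j7 [-0.162  0.547  0.291  1.743 -0.195  0.879  0.387]
```

View pics/s_c2.png

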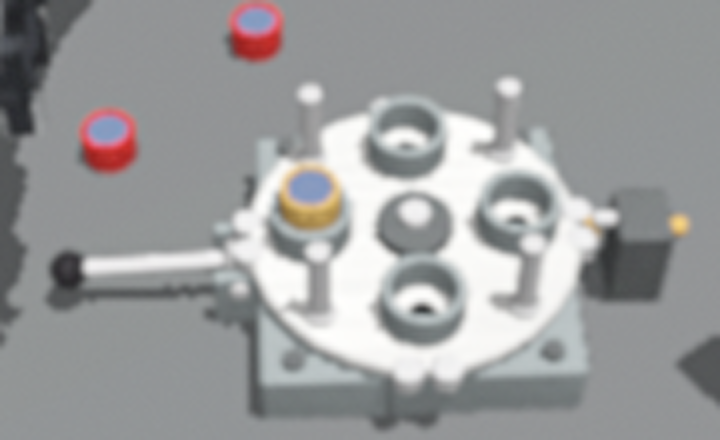

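Cell C is up at (310,195) and the lever is fully down.

Emit:
play_rows([
  [0, -0.013, 0, 0, 0, 0.13],
  [0, -0.025, 0, 0, 0, 0.26],
  [0, -0.038, 0, 0, 0, 0.39],
  [0, -0.05, 0, 0, 0, 0.53],
  [0, -0.063, 0, 0, 0, 0.66],
  [0, -0.076, 0, 0, 0, 0.79],
  [0, -0.088, 0, 0, 0, 0.92],
  [0.001, -0.1, 0, 0, 0, 1.05],
  [0.001, -0.113, 0, 0, 0, 1.18],
  [0.001, -0.126, 0, 0, 0, 1.31],
  [0.001, -0.139, 0, 0, 0, 1.44],
  [0.001, -0.151, 0, 0, 0, 1.57],
  [0.001, -0.151, 0, 0, 0, 1.57],
  [0.001, -0.151, 0, 0, 0, 1.57],
], claw=0.058)

```text
clock: 63.85
position: [0.5636, 0.0655, 0.1818]
tcp_rot: [0.001, 0.767, -0.642, -0.0]
wrist_force: [-0.9, -0.0, 0.1]
opening: 0.672
```

```bash
python3 - <<'E'
from h import *
togo([.5638,.0665,.086],np.radians(-80))
w=ctrl.read_camera('wrist');cv2.imwrite('pics/w20.png',w[:,:,::-1])
E
```

```text
t 63.85 shift [-0.0011 -0.0005  0.0958] curyaw -1.3938 turn z 0.0024 or -3.1392
j7 [-0.71   0.601  0.72   1.829 -0.495  0.9   -1.154]
```

View pics/w20.png

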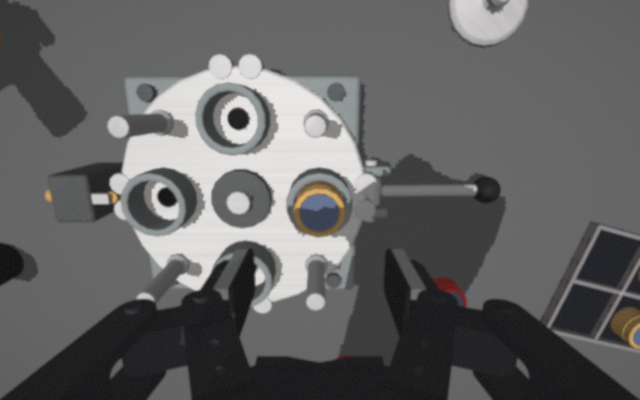

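Cell C at (320,208) is centred.

Emit:
play_rows([
  [-0.001, -0.0003, 0.025, 0, 0, 0],
  [-0.001, -0.0003, 0.05, 0, 0, 0],
  [-0.001, -0.0003, 0.075, 0, 0, 0],
  [-0.001, -0.0003, 0.09, 0, 0, 0],
  [-0.001, -0.0003, 0.095, 0, 0, 0],
  [-0.001, -0.0003, 0.095, 0, 0, 0],
])

```text
clock: 64.65
position: [0.5641, 0.0669, 0.0876]
tcp_rot: [-0.0, 0.766, -0.643, 0.0]
wrist_force: [-0.5, 0.2, -0.3]
opening: 0.675
```

Emit:
play_rows([
  [0, 0, 0, 0, 0, 0],
  [0, 0, 0, 0, 0, 0],
  [0, 0, 0, 0, 0, 0],
  [0, 0, 0, 0, 0, 0],
  [0, 0, 0, 0, 0, 0],
], claw=0.025, squeeze=35)

```text
clock: 65.28
position: [0.5644, 0.0669, 0.0881]
tcp_rot: [-0.0, 0.766, -0.643, 0.001]
wrist_force: [-0.3, -1.6, 5.7]
opening: 0.404
```

Emit:
play_rows([
  [0, 0, -0.01, 0, 0, 0],
  [0, 0, -0.03, 0, 0, 0],
  [0, 0, -0.06, 0, 0, 0],
  [0, 0, -0.09, 0, 0, 0],
  [0, 0, -0.1, 0, 0, 0],
  [0, 0, -0.1, 0, 0, 0],
])

```text
clock: 66.03
position: [0.564, 0.0675, 0.1879]
tcp_rot: [-0.001, 0.766, -0.643, 0.0]
wrist_force: [0.2, 1.2, -1.2]
opening: 0.408
```

```bash
python3 look.py c3; python3 - <<'E'
from h import *
w=ctrl.read_camera('wrist');cv2.imwrite('pics/w21.png',w[:,:,::-1])
togo([.5371,-.2453,.085],np.radians(-94.4))
E
```

```text
[0.5640111  0.06746268 0.18793814] [ 0.23011361  1.23318211 -1.24913779] 0.40769238725475926 66.025
tray [439.26 211.42] 436.375 [[ 0.5375 -0.2457  0.006 ]]
tray [462.15 213.7 ] 222.0625 [[ 0.5325 -0.3054  0.006 ]]
tray [437.76 235.74] 442.625 [[ 0.4755 -0.2406  0.006 ]]
tray [460.42 237.83] 214.4375 [[ 0.4709 -0.2992  0.006 ]]
t 66.17 shift [0.3032 0.0801 0.1017] curyaw -1.3964 turn z 0.2512 or -2.8904
j7 [-0.718  0.596  0.727  1.825 -0.492  0.911 -1.162]
```

View pics/t_c3.png

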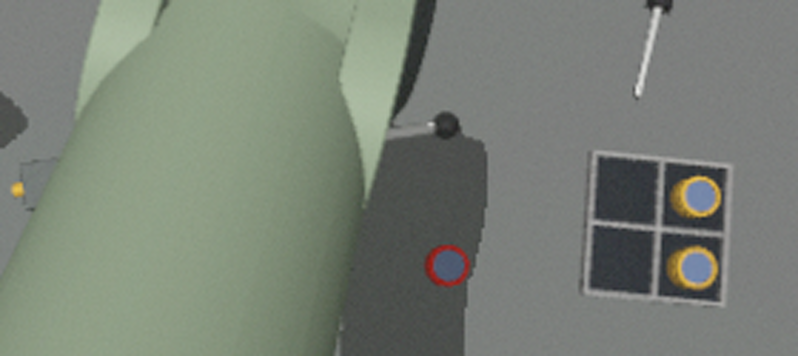

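View pics/w21.png

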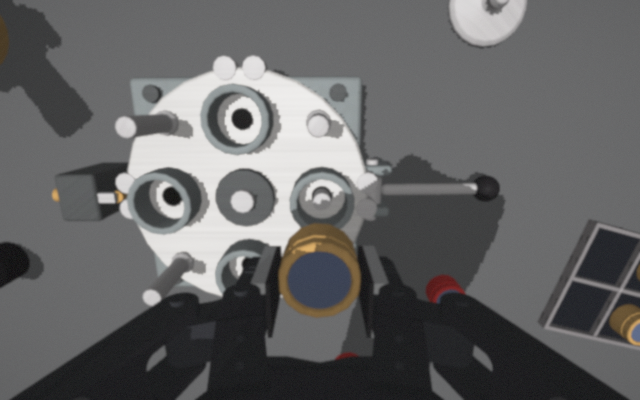

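The tray is still in place. I'll put C in (0.5371,-0.2453) with the jaws turned a quarter, so that the fingers open towards the empty compartment and the outside, not towards A.

Emit:
play_rows([
  [0.025, 0.007, 0, 0, 0, -0.11],
  [0.05, 0.013, 0, 0, 0, -0.22],
  [0.075, 0.02, 0, 0, 0, -0.33],
  [0.1, 0.026, 0, 0, 0, -0.44],
  [0.13, 0.034, 0, 0, 0, -0.55],
  [0.16, 0.042, 0, 0, 0, -0.66],
  [0.19, 0.05, 0, 0, 0, -0.77],
  [0.22, 0.058, 0, 0, 0, -0.88],
  [0.25, 0.066, 0, 0, 0, -1.0],
  [0.275, 0.073, 0, 0, 0, -1.11],
  [0.295, 0.078, 0, 0, 0, -1.22],
  [0.3032, 0.0801, 0.01, 0, 0, -1.32],
  [0.3032, 0.0801, 0.03, 0, 0, -1.32],
  [0.3032, 0.0801, 0.06, 0, 0, -1.32],
  [0.3032, 0.0801, 0.09, 0, 0, -1.32],
  [0.3032, 0.0801, 0.1, 0, 0, -1.32],
  [0.3032, 0.0801, 0.1, 0, 0, -1.32],
  [0.3032, 0.0801, 0.1, 0, 0, -1.32],
])

```text
clock: 68.42
position: [0.538, -0.2457, 0.0882]
tcp_rot: [0.0, 0.999, -0.038, 0.001]
wrist_force: [0.1, -0.0, -0.9]
opening: 0.403
```

```bash
python3 - <<'E'
from h import *
w=ctrl.read_camera('wrist');cv2.imwrite('pics/w22.png',w[:,:,::-1])
togo([.5371,-.2453,.018],np.radians(-4.4))
E
```

```text
t 68.47 shift [-0.001  -0.0003  0.0703] curyaw -0.0765 turn z 0.0003 or -3.1413
j7 [ 0.122  0.678  0.3    1.815 -0.295  0.692  0.511]
```

View pics/w22.png

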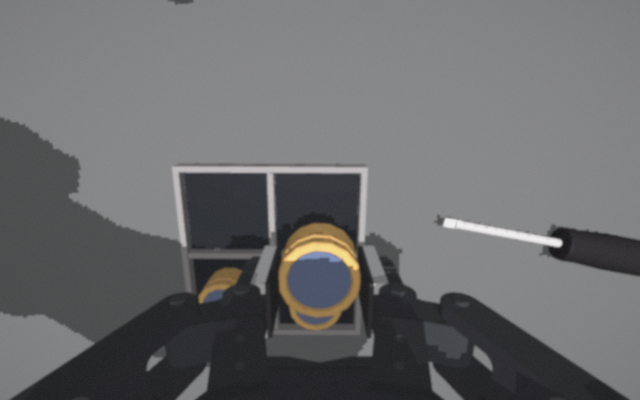

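Cell C (320,280) lies in line with the column of the free compartment, with A beyond it. Descend.

Emit:
play_rows([
  [-0.001, -0.0003, 0.02, 0, 0, 0],
  [-0.001, -0.0003, 0.04, 0, 0, 0],
  [-0.001, -0.0003, 0.055, 0, 0, 0],
  [-0.001, -0.0003, 0.064, 0, 0, 0],
  [-0.001, -0.0003, 0.069, 0, 0, 0],
  [-0.001, -0.0003, 0.07, 0, 0, 0],
  [-0.001, -0.0003, 0.07, 0, 0, 0],
])

```text
clock: 69.35
position: [0.5368, -0.2451, 0.0176]
tcp_rot: [0.0, 0.999, -0.038, 0.0]
wrist_force: [0.3, 0.3, -0.6]
opening: 0.4
```

Emit:
play_rows([
  [0, 0, 0.001, 0, 0, 0],
  [0, 0, 0.002, 0, 0, 0],
  [0, 0, 0.002, 0, 0, 0],
])

```text
clock: 69.72
position: [0.5369, -0.2451, 0.0162]
tcp_rot: [0.0, 0.999, -0.038, 0.0]
wrist_force: [-2.7, 2.1, 15.0]
opening: 0.398
```

Emit:
play_rows([
  [0, 0, -0.001, 0, 0, 0],
  [0, 0, -0.001, 0, 0, 0],
  [0, 0, -0.001, 0, 0, 0],
  [0, 0, -0.001, 0, 0, 0],
  [0, 0, -0.02, 0, 0, 0],
  [0, 0, -0.06, 0, 0, 0],
  [0, 0, -0.11, 0, 0, 0],
  [0, 0, -0.16, 0, 0, 0],
  [0, 0, -0.16, 0, 0, 0],
], claw=0.047)

```text
clock: 70.85
position: [0.5381, -0.2459, 0.1802]
tcp_rot: [0.001, 0.999, -0.038, 0.003]
wrist_force: [0.4, 0.3, -1.0]
opening: 0.552
```

```bash
python3 - <<'E'
from h import *
w=ctrl.read_camera('wrist');cv2.imwrite('pics/w23.png',w[:,:,::-1])
togo([.589,-.0835,.0955],np.radians(9.9))
E
```

```text
t 70.9 shift [ 0.0388 -0.1653  0.0826] curyaw -0.0766 turn z -0.2494 or 2.8922
j7 [ 0.079  0.554  0.359  1.763 -0.246  0.865  0.472]
```

View pics/w23.png

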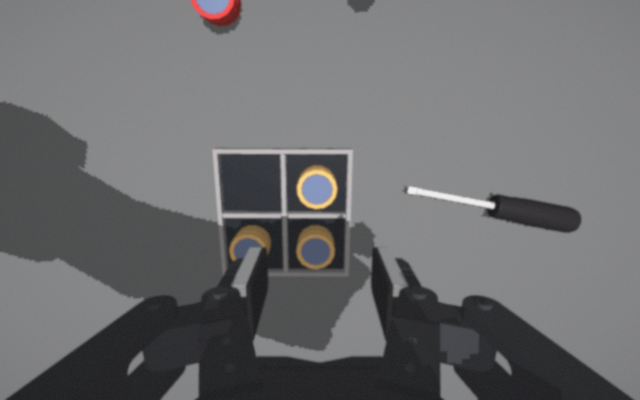

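All three cells stand lens up in separate compartments: (317,187), (316,248), (250,248). Now raise the lever.

Emit:
play_rows([
  [0.005, -0.02, 0, 0, 0, -0.03],
  [0.01, -0.045, 0, 0, 0, -0.07],
  [0.016, -0.07, 0, 0, 0, -0.1],
  [0.022, -0.095, 0, 0, 0, -0.14],
  [0.028, -0.12, 0, 0, 0, -0.18],
  [0.034, -0.145, 0.01, 0, 0, -0.22],
  [0.0388, -0.1653, 0.03, 0, 0, -0.249],
  [0.0388, -0.1653, 0.06, 0, 0, -0.249],
  [0.0388, -0.1653, 0.08, 0, 0, -0.249],
  [0.0388, -0.1653, 0.08, 0, 0, -0.249],
])

```text
clock: 72.15
position: [0.5868, -0.0827, 0.0929]
tcp_rot: [-0.0, 0.996, 0.086, -0.002]
wrist_force: [0.2, -0.2, 0.7]
opening: 0.549
```

```bash
python3 - <<'E'
from h import *
P=ctrl.camera_params('wrist')
w=ctrl.read_camera('wrist');cv2.imwrite('pics/w24.png',w[:,:,::-1])
togo([.589,-.0835,.015],np.radians(9.9)); print(proj(P,[.589,-.0835,.031]))
E
```

```text
t 72.2 shift [0.0016 0.0008 0.0793] curyaw 0.1727 turn z -0.0001 or 3.1415
j7 [-0.13   0.665  0.247  1.802 -0.235  0.705  0.42 ]
[[323.18571015 220.97848155]]
```

View pics/w24.png

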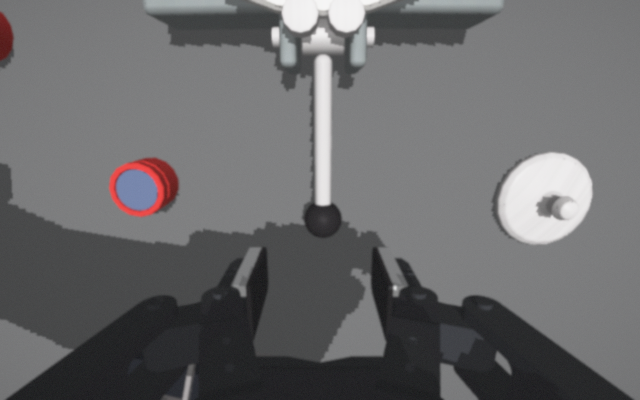

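The knob is at (323,221), as predicted.

Emit:
play_rows([
  [0.002, 0.001, 0.025, 0, 0, 0],
  [0.002, 0.001, 0.05, 0, 0, 0],
  [0.002, 0.001, 0.073, 0, 0, 0],
  [0.002, 0.001, 0.079, 0, 0, 0],
  [0.002, 0.001, 0.079, 0, 0, 0],
  [0.002, 0.001, 0.079, 0, 0, 0],
])

```text
clock: 72.95
position: [0.5907, -0.0839, 0.0174]
tcp_rot: [0.0, 0.996, 0.086, 0.001]
wrist_force: [-0.0, -0.5, 0.3]
opening: 0.55
```

Emit:
play_rows([
  [0, 0, 0, 0, 0, 0],
  [0, 0, 0, 0, 0, 0],
  [0, 0, 0, 0, 0, 0],
  [0, 0, 0, 0, 0, 0],
  [0, 0.0001, -0.0053, 0, 0, 0],
  [0, 0, -0.0105, 0, 0, 0],
  [0, -0.0004, -0.0157, 0, 0, 0],
  [0, -0.0011, -0.021, 0, 0, 0],
  [0, -0.0021, -0.0261, 0, 0, 0],
  [0, -0.0032, -0.0312, 0, 0, 0],
  [0, -0.0047, -0.0363, 0, 0, 0],
  [0, -0.0064, -0.0412, 0, 0, 0],
  [0, -0.0083, -0.0461, 0, 0, 0],
  [0, -0.0105, -0.0509, 0, 0, 0],
  [0, -0.0115, -0.054, 0, 0, 0],
  [0, -0.0115, -0.054, 0, 0, 0],
], claw=0.015, squeeze=30)

```text
clock: 74.95
position: [0.587, -0.0718, 0.0703]
tcp_rot: [-0.0, 0.996, 0.086, -0.001]
wrist_force: [-8.2, 2.8, -0.8]
opening: 0.251
```

Emit:
play_rows([
  [0, 0, 0.001, 0, 0, 0],
  [0, 0, 0.001, 0, 0, 0],
  [0, 0, 0.001, 0, 0, 0],
  [0, 0, 0.001, 0, 0, 0],
  [0, 0, -0.03, 0, 0, 0],
  [0, 0, -0.07, 0, 0, 0],
  [0, 0, -0.12, 0, 0, 0],
  [0, 0, -0.16, 0, 0, 0],
  [0, 0.03, -0.16, 0, 0, 0],
  [0, 0.08, -0.16, 0, 0, 0],
  [-0.05, 0.09, -0.16, 0, 0, 0],
  [-0.1, 0.09, -0.16, 0, 0, 0],
  [-0.15, 0.09, -0.16, 0, 0, 0],
  [-0.15, 0.09, -0.16, 0, 0, 0],
], claw=0.045)

```text
clock: 76.7
position: [0.4531, -0.1878, 0.2308]
tcp_rot: [-0.0, 0.996, 0.085, -0.0]
wrist_force: [1.1, 0.9, 0.8]
opening: 0.525
```

```bash
python3 look.py z; python3 - <<'E'
from h import *
Pt,Ps=ctrl.camera_params('top'),ctrl.camera_params('scene')
sc=ctrl.read_camera('scene');t=ctrl.read_camera('top');cv2.imwrite('pics/s_end.png',sc[:,:,::-1]);cv2.imwrite('pics/t_end.png',t[:,:,::-1])
E
```

```text
[ 0.45306078 -0.18779021  0.23081468] [1.10594579 0.90985478 0.78047356] 0.524671737635518 76.7
```

View pics/s_z.png

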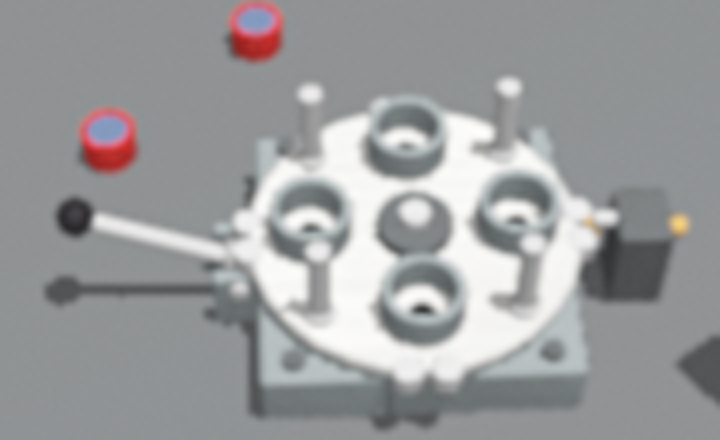

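View pics/t_end.png

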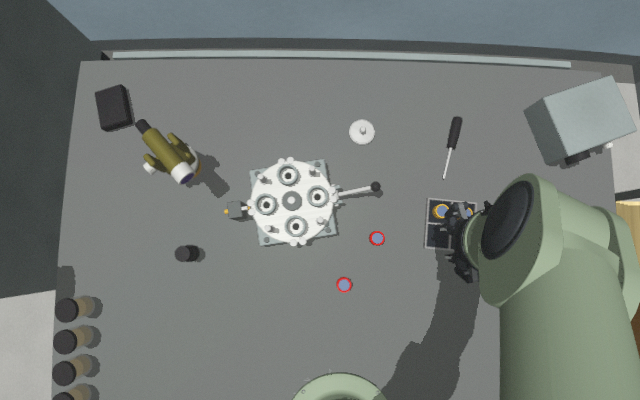

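View pics/s_end.png

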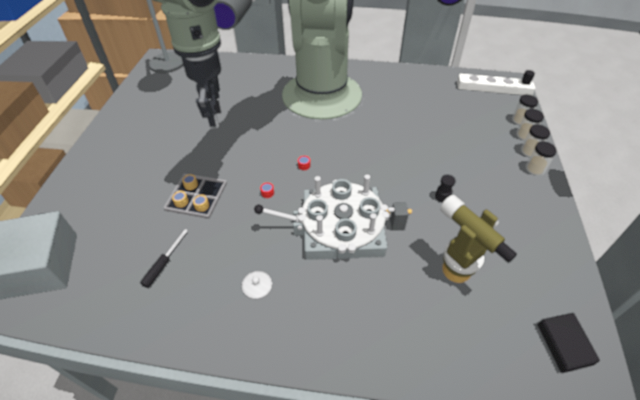

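Final views: all four cups are empty, the roller sits between its dowels, and the lever is up with its knob at scene crop (75,216). Three cells stand lens up in the tray at scene (190,183), (180,200) and (201,204). The bystanders are where they were, and the arm is clear. Handing in.

```bash
python3 - <<'E'
from rig import ctrl
print(ctrl.sign_off(), ctrl.sense()['clock'])
E
```

```text
the job is handed in; nothing more can be done
the job is handed in; nothing more can be done
```

I moved all three cells from the indexing table to the tray, one per compartment and lens up, and handed the job in at about 77 s. The fourth seat was empty from the start. For each cell I led a post round until the seat was in the detent, pressed the lever to its stop (about 11–12 N) and gripped the raised cell. Each was released only after touching the felt (15–17 N), and I raised the lever again every time before doing anything else.

My last camera checks showed:
- **Table and lever:** all four seats are empty, the roller is between its dowels, and the lever is up.
- **Lever height:** the knob reads about 1 px higher than at the start. I take that as the lever resting on its upper stop, but I did not check it further.
- **Tray and bench:** the tray showed no shift whenever I measured it, the last time just before I set down the third cell. In the final pictures the bystanders and the red look-alikes look unmoved, and the arm is clear of everything.

No check failed. The top and scene cameras disagreed by about 1.5 mm in y, within their stated accuracy, so I used the average. While gripping each raised cell, the wrist force rose by about 5–6 N without harm.

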